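# Set and lock the tilted inspection turntable

## Task

Turn the microscope's sloping turntable by the sample vise on it until the white mark on its rim lines up with the tip of the orange pointer, then let go of it. Only after that, swing the red-knobbed lock lever fully home against its stop, leaving the mark on the pointer. Do not shift the pointer, and do not disturb the other things on the bench.

Things in the scene. Friction and masses are not known exactly. Their poses are not given: they have to be found in the camera images.
- stand: Fixed microscope stand; place and heading differ each time. Black base plate 15 mm thick, x -145..165, y -180..180 mm of this frame; origin at its underside, x away from the robot, y left, z up. The turntable's bearing (aluminium disc 240 mm across) is tilted 30 degrees: its upper face's centre is at (0, 0, 110) mm, its axis points up and to the robot's side: (-0.5, 0, 0.866).
- lens (a point): Lower end of the camera microscope's lens (60 mm diameter), fixed over the stand's rear left at (105, 125, 245) mm of the stand; the blue head above it is 75 mm square and ends 440 mm above the table. It hangs from a chrome column 32 mm thick and 475 mm high at (145, 160) mm of the stand.
- vise (a point): Middle of the blue sample vise on the turntable, the part to grip: block 100 mm long (this frame's x), 30 mm wide (y), 35 mm high (z), thin green board on top. On the turning axis (z, 30 degrees off vertical), 17.5 mm above the turntable's face, 36.5 mm above the bearing's face; +x points to the white mark. The block needs about 0.3 N m to turn, without limit, and stays where left.
- turntable_mark (a point): Outer end of the white mark (radial line 8 mm wide, 38 mm long) on the black turntable (180 mm diameter, 12 mm thick), 92 mm from the turning axis, level with the turntable's face; same axes as vise. It starts on the side away from the robot and must come to pointer_tip.
- pointer_tip (a point): Tip of the orange pointer, a block 18 x 16 x 14 mm on a dark collar outside the turntable's rim, on the side facing the robot, set to a different angle each time. 92 mm from the turning axis, level with the turntable's face: it coincides with turntable_mark when the mark points exactly at it. Stiff (1.5 N m); must not be shifted.
- lever (a joint): Lock lever at the stand's right front: 0 = swung fully out to the right (unlocked), 1.1 rad = home against its stop (locked), lying along the stand's -x. Grows as it swings clockwise seen from above. Starts between 0 and 0.25, needs 3 to 4 N at the knob, stays where left. It does not itself hold the turntable, which keeps its place by friction.
- lever_post (a point): On the axis of the upright red knob of the lever (cylinder 20 mm diameter, 50 mm tall, from 29 to 79 mm above the table), 60 mm above the table. The knob is 80 mm from the lever's pivot and can be pinched from above or pushed.
- lever_pivot (a point): On the lever's vertical pivot axis, 60 mm above the table, at (-20, -145) mm of the stand; fixed to the stand and with its axes.
- objective: Bystander: spare dark steel objective lens, 52 mm diameter, 65 mm tall, standing on the stand's base plate at its left front; origin under its centre.
- sample_tray: Bystander: blue tray 140 x 100 x 30 mm with connector samples, left of the stand; origin under its centre.
- mouse: Bystander: white computer mouse 110 x 60 x 30 mm, right of the lever; origin under its centre.
- cleaner: Bystander: white and blue cleaner bottle, 60 mm diameter, 130 mm tall, before the stand's left front corner; origin under its centre.
- screwdriver: Bystander: screwdriver lying crosswise in front of the stand, along its own x, 30 mm thick at most; origin under its centre.

How it is judged:
By the outcome, as a careful person would: the job done as asked, in the order asked, and still so for the second after the job is handed in, with the robot touching nothing.
It also fails if it takes over 72 s, if anything falls off the work surface, if the arm or the gripper's body presses on something with over 40 N, if the wrist force passes 120 N, or if a joint passes its speed limit or range.

## Robot

A 6-joint arm with a two-finger parallel gripper is mounted at the origin on the work surface. World frame = base frame: x ahead of the robot, y to its left, z up, the work surface at z = 0. Lengths are in m, angles in rad, forces in N, time in s.
With the tool pointing down it reaches from about 0.4 to 0.825 m from the base axis. Payload 7 kg.
Tool frame: the origin (TCP) lies between the finger pads; the fingertips stand 14 mm ahead of it and the grasp point (between the pads) lies 5 mm behind it; x points along the fingers, y is the direction in which the jaws open and shut, and the axes are right-handed (so a half turn about x gives the same grasp; the last joint's range is limited). The gripper opens to 88 mm and grips with 3 to 60 N. Pads are 19 mm wide; open, the fingers measure 130 mm over their backs; the gripper's body (78 mm by 193 mm) begins 47 mm behind the grasp point.
Start: joints at [-0.842, 0.359, 0.012, 0, -1.224, -0.288], TCP at [0.288, -0.61, 0.241] pointing down, gripper open.
Joint ranges: [-3.07, 3.07], [-1.43, 2.12], [-1.02, 1.25], [-3.03, 1.67], [-3.05, -0], [-3.03, 3.03]. Speed limits (rad/s): [2.39, 2.39, 3.01, 3.14, 3.14, 3.14].

## Interface

Orientations are given as a unit quaternion [w, x, y, z].
In Python, from station import r gives the robot as it stands.
- The arm moves only by the tool servo_tool, never from a script. Its argument "plan" is a list of rows, each an object of numbers: "grip": the closure in counts, from 0 (fully open) to 255 (shut); "x", "y", "z": the shift along the world's x, y, z normalised to -1 to 1, where 1 is 100 cm; "ax", "ay", "az": the turn, a rotation vector about the world's x, y, z normalised to -1 to 1, where 1 is 0.12 rad. In form: [{"grip": .., "x": .., "y": .., "z": .., "ax": .., "ay": .., "az": ..}, ...]. A call has 1 to 8 rows; each row shifts and turns the pose as measured when the row begins; what a row does not reach is not made up. A row lasts 1/8 s, in which the tool goes at most 62.5 mm and 10.7 degrees, less where a joint would pass 70% of its speed; a pose out of reach is approached as far as the arm can. A call with a number of a shift or a turn outside -1 to 1 is refused whole. A call with a gripper value outside its range is refused whole. The fingers move at their own pace and stop on an object; "newtons" is the grip in N (left out, the last holds). Time passes only in rows, so rows that do not move let the fingers close. It gives the time, the measured TCP pose, the force and the opening at its end, in the units of the state.
- r.get_obs(): the state, without advancing time (a new reading comes with each control period).
- r.capture(name): name is "scene" or "side" or "wrist"; returns the picture (384x512x3 uint8, red, green, blue); there is no depth.
- r.get_calibration(name): a dict with "fx", "fy", "cx", "cy" (pixels), "R" (3x3) and "t" (3): a world point X has camera coordinates R X + t; the wrist camera has in their place "mount" (4x4, takes a point from camera to tool coordinates, whose origin is the TCP and whose axes are the tool frame's). Camera axes: x right, y down, z forward; pixel columns grow to the right and rows downward; lengths in m; the calibration is good to about 2 mm. A picture is of the moment at which its call begins: read the wrist's pose just before it. get_calibration takes no time and is no camera call.
- r.sign_off(): hands the job in, once; it reports no verdict.
The state is a dict: "t": time; "joint_pos": joint angles; "qd": joint speeds; "joint_efforts": joint torques, N m; "position": TCP position; "tool_rot": TCP orientation; "force": force on the tool from outside, world axes, zero at the start; "moment": the same for the moment, N m; "finger_gap": finger opening in m.
Only numpy, scipy, OpenCV 4.12 (cv2) and the standard library are available. Lean on these libraries where they do the work, as an engineer would, in place of code of your own. Each camera call takes 0.05 s, during which the arm holds its last target. There are 200 camera calls.

## Working session

There is one attempt and no reset: what is moved stays moved. The work goes in short steps, Python scripts to look and compute and a tool call to move; the robot and the scene stay as the last step left them, time stands still between calls to the robot, and variables do not carry over. Pictures are saved under pics/ and viewed, about 8 in all and at most 12, crops included, and the job is handed in when it is done.

Besides the shell and the picture viewer there is one more tool, called after "Call:" by a JSON object that holds its "api" and its "payload", one argument or row to a line. servo_tool: Moves the arm, as the interface text tells. Its arguments: {"type":"object","properties":{"plan":{"type":"array","items":{"type":"object","properties":{"grip":{"type":"number"},"x":{"type":"number"},"y":{"type":"number"},"z":{"type":"number"},"ax":{"type":"number"},"ay":{"type":"number"},"az":{"type":"number"}}}},"newtons":{"type":"number"}},"required":["plan"]}

```bash
ls; mkdir -p pics; python3 - <<'E'
from station import r
import cv2,numpy as np
o=r.get_obs();print(o)
for n in("scene","side","wrist"):
    im=r.capture(n);cv2.imwrite(f"pics/{n}0.png",im[:,:,::-1]);print(n,r.get_calibration(n))
a=cv2.imread("pics/scene0.png");b=cv2.imread("pics/side0.png")
cv2.imwrite("pics/s0.png",cv2.resize(a,(800,600),interpolation=cv2.INTER_CUBIC));cv2.imwrite("pics/d0.png",cv2.resize(b,(800,600),interpolation=cv2.INTER_CUBIC))
E
```

```text
pics
{'t': 0.0, 'joint_pos': array([-8.41892051e-01,  3.59389978e-01,  1.10746262e-02, -3.46986830e-04,
       -1.22408856e+00, -2.88100298e-01]), 'qd': array([ 0.00022595, -0.00123917, -0.00034584, -0.0002944 ,  0.00198107,
       -0.00032935]), 'joint_efforts': array([-7.88811303e-04, -5.82711804e+01,  2.93048912e+01,  6.99688956e+00,
        6.85538747e-03, -1.83685670e-04]), 'position': array([ 0.28778513, -0.61007401,  0.23962809]), 'tool_rot': array([ 0.68983455, -0.1539956 ,  0.69018649,  0.15510082]), 'force': array([-0.49436822, -0.03595596,  0.25459183]), 'moment': array([0.03150916, 0.03446305, 0.00073648]), 'finger_gap': 0.08777870915155503}
scene {'fx': 408.1014952508445, 'fy': 408.1014952508445, 'cx': 251.8922852749021, 'cy': 190.83429327663777, 'R': array([[-0.99499611, -0.09920031,  0.01191793],
       [-0.09360771,  0.88383717, -0.45833334],
       [ 0.0349333 , -0.4571555 , -0.88870047]]), 't': array([0.54724881, 0.08095182, 1.15381379])}
side {'fx': 459.2888181142912, 'fy': 459.2888181142912, 'cx': 252.2792899553042, 'cy': 196.001500460113, 'R': array([[-0.80861982, -0.58803497, -0.01867784],
       [-0.43330068,  0.61671603, -0.65720002],
       [ 0.39797551, -0.52333184, -0.75348476]]), 't': array([0.45219692, 0.31022335, 1.31396625])}
wrist {'fx': 280.57912349012616, 'fy': 280.57912349012616, 'cx': 256.6627117047442, 'cy': 192.5849570326942, 'mount': array([[ 7.25283493e-04, -2.77588203e-01,  9.60699882e-01,
        -1.43766383e-01],
       [ 9.99999319e-01, -6.77291410e-04, -9.50651833e-04,
        -4.56877716e-04],
       [ 9.14563511e-04,  9.60699917e-01,  2.77587522e-01,
        -7.42753291e-02],
       [ 0.00000000e+00,  0.00000000e+00,  0.00000000e+00,
         1.00000000e+00]])}
```

View pics/s0.png

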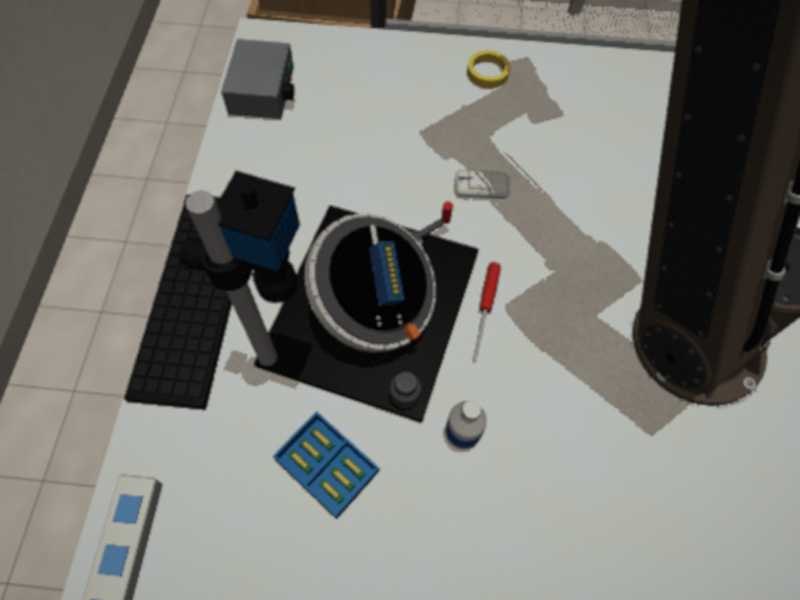

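View pics/d0.png

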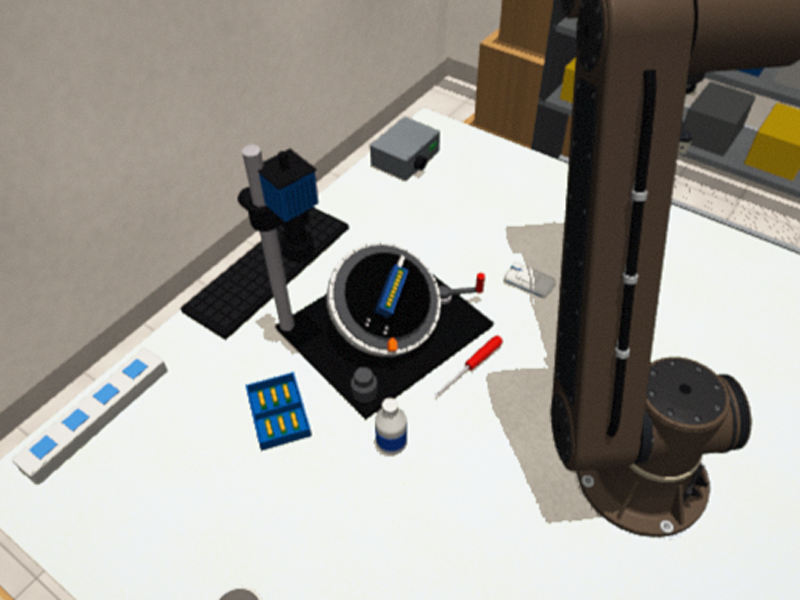

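Scene view (800x600) shows the plate corners at (330,207), (478,248), (422,420) and (256,366). The mark end is near (372,226), the pointer near (411,330) and the knob top near (447,205). The side view agrees. Next I'll fit the stand pose jointly from both.

```bash
cat > h.py <<'E'
import numpy as np,cv2
from scipy.optimize import least_squares
from scipy.spatial.transform import Rotation as Ro
from station import r
AX=np.array([-.5,0,.866025]);U=np.array([.866025,0,.5]);V=np.array([0,1.,0])
C=np.array([0,0,.110])
def onT(phi,rad,h): return C+AX*h+rad*(np.cos(phi)*U+np.sin(phi)*V)
def W(p,s): c,n=np.cos(s[2]),np.sin(s[2]); return np.array([c*p[0]-n*p[1]+s[0],n*p[0]+c*p[1]+s[1],p[2]])
def knob(q,z): # q=0 right, 1.1 => -x ; clockwise
    a=np.pi+1.1-q; return np.array([-.02+.08*np.cos(a),-.145+.08*np.sin(a),z])
def quat(o): return Ro.from_quat(np.roll(o['tool_rot'],-1))
def cam(n,o=None):
    c=r.get_calibration(n)
    if n=='wrist':
        T=np.eye(4);T[:3,:3]=quat(o).as_matrix();T[:3,3]=o['position'];M=np.linalg.inv(T@c['mount']);R,t=M[:3,:3],M[:3,3]
    else:R,t=c['R'],c['t']
    return c['fx'],c['cx'],c['cy'],R,t
def proj(P,k):
    f,cx,cy,R,t=k;p=R@P+t;return np.array([f*p[0]/p[2]+cx,f*p[1]/p[2]+cy])
def cols(im,name): # rgb
    h=cv2.cvtColor(im,cv2.COLOR_RGB2HSV)
    lo,hi={'orange':((5,150,90),(16,255,255)),'red':((0,160,60),(3,255,255))}[name]
    return cv2.inRange(h,lo,hi)
E
cat > fit1.py <<'E'
from h import *
S=.64
pts=[('scene',330,207,'c',(.165,-.18)),('scene',478,248,'c',(-.145,-.18)),('scene',422,420,'c',(-.145,.18)),('scene',256,366,'c',(.165,.18)),
('side',493,322,'c',(-.145,-.18)),('side',370,415,'c',(-.145,.18)),('side',278,327,'c',(.165,.18)),
('scene',372,226,'m',0),('side',404,257,'m',0),('scene',411,329,'p',0),('side',393,344,'p',0),('scene',447,205,'k',0),('side',481,275,'k',0)]
K={n:cam(n) for n in('scene','side')}
def pt(x,k,a):
    s=x[:3]
    return W({'c':lambda:np.array([*(a or (0,0)),.015]),'m':lambda:onT(x[3],.092,.019),'p':lambda:onT(x[4],.1,.019),'k':lambda:knob(x[5],.079)}[k](),s)
def res(x): return np.concatenate([proj(pt(x,k,a),K[n])-S*np.array([u,v]) for n,u,v,k,a in pts])
q=least_squares(res,[.6,-.1,0,0,3.1,.1],loss='soft_l1')
print(q.x.round(4),np.degrees(q.x[2:]).round(1));print(res(q.x).reshape(-1,2).round(1).tolist())
x=q.x;s=x[:3];print('vise',W(C+AX*.0365,s),'lens',W(np.array([.105,.125,.245]),s),'knob',W(knob(x[5],.06),s),'piv',W(np.array([-.02,-.145,.06]),s))
o=r.get_obs();print(quat(o).as_matrix().round(3))
E
python3 fit1.py
```

```text
[ 0.5803 -0.0075 -0.2177 -0.9944  2.5346  0.1516] [-12.5 -57.  145.2   8.7]
[[-1.2, -1.4], [0.9, -0.5], [1.9, 0.8], [-1.2, 0.2], [1.7, -0.1], [-1.6, 2.0], [-2.1, -0.2], [0.3, -0.6], [-0.1, -0.5], [0.5, 0.1], [-0.4, -0.9], [0.2, -0.1], [0.1, -0.1]]
vise [ 0.5624861  -0.00360329  0.14160991] lens [0.7098265  0.09182401 0.245     ] knob [ 0.46987829 -0.19819068  0.06      ] piv [ 0.52945753 -0.14480235  0.06      ]
[[-0.001 -0.427  0.904]
 [ 0.001  0.904  0.427]
 [-1.     0.001 -0.   ]]
```

Both views fit to about 2 px: stand yaw -12.5°, mark at φ=-57°, pointer at φ≈145°. I'll stand off along the tilted axis above the vise with the grip orientation, and refine there with the wrist camera.

```bash
cat >> h.py <<'E'
def target(s,phi_y,h):
    y=W(np.cos(phi_y)*U+np.sin(phi_y)*V,[0,0,s[2]]);x=-W(AX,[0,0,s[2]]);R=np.array([x,y,np.cross(x,y)]).T
    return W(C+AX*h,s),R
def need(s,phi_y,h,o=None):
    o=o or r.get_obs();p,R=target(s,phi_y,h)
    print('t',round(o['t'],2),'shift m',(p-o['position']).round(4),'rot/0.12',((Ro.from_matrix(R)*quat(o).inv()).as_rotvec()/.12).round(3),'F',o['force'].round(1),'gap',round(o['finger_gap'],4),'j',o['joint_pos'].round(2))
E
python3 -c "
from h import *
s=[.5803,-.0075,-.2177];need(s,np.radians(213),.1385)"
```

```text
t 0.15 shift m [ 0.2249  0.6176 -0.0099] rot/0.12 [-3.928 -2.748 12.096] F [-0.2  1.1  0.9] gap 0.0878 j [-0.84  0.36  0.01 -0.   -1.22 -0.29]
```

Call:
{"api": "servo_tool", "payload": {
  "plan": [
    {"grip":0,"x":0.0,"y":0.04,"z":0.004,"ax":-0.245,"ay":-0.17,"az":0.755},
    {"grip":0,"x":0.014,"y":0.04,"z":0.004,"ax":-0.245,"ay":-0.17,"az":0.755},
    {"grip":0,"x":0.014,"y":0.04,"z":0.004,"ax":-0.245,"ay":-0.17,"az":0.755},
    {"grip":0,"x":0.014,"y":0.04,"z":0.004,"ax":-0.245,"ay":-0.17,"az":0.755},
    {"grip":0,"x":0.014,"y":0.04,"z":0,"ax":-0.245,"ay":-0.17,"az":0.755},
    {"grip":0,"x":0.014,"y":0.04,"z":0,"ax":-0.245,"ay":-0.17,"az":0.755},
    {"grip":0,"x":0.014,"y":0.04,"z":0,"ax":-0.245,"ay":-0.17,"az":0.755},
    {"grip":0,"x":0.014,"y":0.04,"z":0,"ax":-0.245,"ay":-0.17,"az":0.755}
  ]
}}

```text
t: 1.15
position: [0.3864, -0.2828, 0.2524]
tool_rot: [0.617, -0.484, 0.543, 0.299]
force: [1.5, 0.8, -0.0]
finger_gap: 0.0877
```

```bash
python3 -c "
from h import *
s=[.5803,-.0075,-.2177];need(s,np.radians(213),.1385)"
```

```text
t 1.15 shift m [ 0.1263  0.2902 -0.0225] rot/0.12 [-1.914 -1.368  5.914] F [ 1.5  0.8 -0. ] gap 0.0877 j [-0.12 -0.16 -0.66  0.17 -0.83 -0.37]
```

Call:
{"api": "servo_tool", "payload": {
  "plan": [
    {"grip":0,"x":0.016,"y":0.036,"z":-0.003,"ax":-0.24,"ay":-0.17,"az":0.74},
    {"grip":0,"x":0.016,"y":0.036,"z":-0.003,"ax":-0.24,"ay":-0.17,"az":0.74},
    {"grip":0,"x":0.016,"y":0.036,"z":-0.003,"ax":-0.24,"ay":-0.17,"az":0.74},
    {"grip":0,"x":0.016,"y":0.036,"z":-0.003,"ax":-0.24,"ay":-0.17,"az":0.74},
    {"grip":0,"x":0.016,"y":0.036,"z":-0.003,"ax":-0.24,"ay":-0.17,"az":0.74},
    {"grip":0,"x":0.016,"y":0.036,"z":-0.003,"ax":-0.24,"ay":-0.17,"az":0.74},
    {"grip":0,"x":0.016,"y":0.036,"z":-0.003,"ax":-0.24,"ay":-0.17,"az":0.74},
    {"grip":0,"x":0.014,"y":0.038,"z":-0.002,"ax":-0.24,"ay":-0.17,"az":0.74}
  ]
}}

```text
t: 2.15
position: [0.5139, 0.0195, 0.2305]
tool_rot: [-0.453, 0.738, -0.307, -0.395]
force: [0.5, -0.0, 0.7]
finger_gap: 0.088
```

```bash
python3 -c "
from h import *
s=[.5803,-.0075,-.2177];need(s,np.radians(213),.1385)
o=r.get_obs();im=r.capture('wrist');import pickle;pickle.dump((o,im),open('w1.pkl','wb'));cv2.imwrite('pics/w1.png',cv2.resize(im[:,:,::-1],(800,600),interpolation=cv2.INTER_CUBIC))"
```

```text
t 2.15 shift m [-0.0012 -0.012  -0.0006] rot/0.12 [ 0.026  0.075 -0.255] F [ 0.5 -0.   0.7] gap 0.088 j [ 0.55 -0.18 -1.01  0.85 -0.47 -0.88]
```

View pics/w1.png

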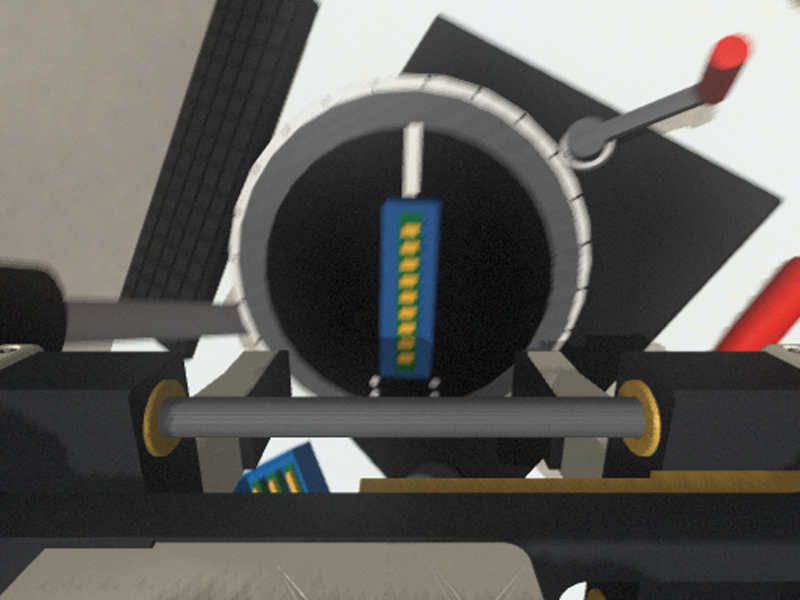

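Wrist view: the vise's long axis is vertical in the image, with the mark at about (413,125)-(410,195) and the knob top at (733,50); the pointer is hidden. Joint 3 is close to its limit (-1.01 of -1.02), so I'll identify the kinematics before continuing.

```bash
cat > fk.py <<'E'
from h import *
import itertools
def rots(j,sg=1):
    e=lambda a,v:Ro.from_euler(a,v)
    r1=e('z',j[0]);r2=r1*e('y',j[1]);r3=r2*e('y',-j[2]);r4=r3*e('x',sg*j[3]);r5=r4*e('y',-j[4]);r6=r5*e('x',-j[5])
    return r1,r2,r3,r4,r5,r6
def basis(j,sg=1):
    r1,r2,r3,r4,r5,r6=rots(j,sg);X,Y,Z=np.eye(3)
    return np.array([r1.apply(X),Z,r2.apply(Z),r3.apply(X),r3.apply(Z),r4.apply(Y),r5.apply(X)]).T
E
cat > k.py <<'E'
from fk import *
import pickle
d=[(np.array([-.8418921,.35938998,.01107463,-.000347,-1.2240886,-.2881003]),np.array([.28778513,-.61007401,.23962809]),Ro.from_quat([-.1539956,.69018649,.15510082,.68983455])),
(np.array([-.12,-.16,-.66,.17,-.83,-.37]),np.array([.3864,-.2828,.2524]),Ro.from_quat([-.484,.543,.299,.617]))]
o=pickle.load(open('w1.pkl','rb'))[0];d.append((o['joint_pos'],o['position'],quat(o)))
for sg in(1,-1):
    print(sg,[(rots(j,sg)[5].inv()*R).as_matrix().round(2).tolist() for j,p,R in d])
    A=np.vstack([basis(j,sg) for j,p,R in d]);b=np.concatenate([p for j,p,R in d])
    q=np.linalg.lstsq(A,b,rcond=1e-4);print(q[0].round(3),(A@q[0]-b).round(4),q[3].round(3))
E
python3 k.py
```

```text
1 [[[1.0, -0.0, -0.0], [0.0, 0.0, 1.0], [-0.0, -1.0, 0.0]], [[0.97, 0.07, 0.24], [-0.22, -0.24, 0.94], [0.12, -0.97, -0.22]], [[0.77, 0.05, 0.64], [0.07, -1.0, 0.01], [0.64, 0.04, -0.77]]]
[ 0.885 -0.912  0.374 -0.496  0.278 -0.192 -0.365] [-0.0002  0.0007 -0.0062  0.0017  0.      0.0089 -0.0008 -0.0006 -0.0027] [3.405 2.502 1.654 0.529 0.28  0.202 0.108]
-1 [[[1.0, 0.0, 0.0], [-0.0, -0.0, 1.0], [0.0, -1.0, -0.0]], [[1.0, 0.01, 0.0], [-0.0, -0.01, 1.0], [0.01, -1.0, -0.01]], [[1.0, 0.0, -0.0], [0.0, 0.0, 1.0], [0.0, -1.0, 0.0]]]
[-0.001  0.209  0.597  0.468 -0.003 -0.192  0.364] [ 0.0002 -0.0001  0.0017 -0.0004  0.0001 -0.0025  0.0002  0.0001  0.0007] [3.405 2.502 1.654 0.529 0.28  0.202 0.108]
```

Model found (position residual about 2 mm, orientation exact). I'll refit with the wrist points added and check joints along the plan.

```bash
cat >> fk.py <<'E'
PRM=np.array([0,.209,.597,.468,-.003,-.192,.364]);TM=np.array([[1,0,0],[0,0,1],[0,-1,0]])
LO=np.array([-3.07,-1.43,-1.02,-3.03,-3.05,-3.03]);HI=np.array([3.07,2.12,1.25,1.67,0,3.03])
def ik(p,R,j0):
    f=lambda j:np.r_[basis(j,-1)@PRM-p,.3*(Ro.from_matrix(R).inv()*rots(j,-1)[5]*Ro.from_matrix(TM)).as_rotvec()]
    q=least_squares(f,j0);return q.x,np.linalg.norm(q.fun)
E
cat > fit2.py <<'E'
from fk import *
import pickle
exec(open('fit1.py').read().split('K={')[0].split('import *')[1])
o,im=pickle.load(open('w1.pkl','rb'))
K={n:cam(n,o) for n in('scene','side','wrist')}
pts+=[('wrist',414,124,'m',0),('wrist',733,50,'k',0),('wrist',440,14,'c',(.165,-.18)),('wrist',780,201,'c',(-.145,-.18)),
('wrist',382,201,'v',(.05,.015)),('wrist',440,201,'v',(.05,-.015)),('wrist',379,376,'v',(-.05,.015)),('wrist',432,379,'v',(-.05,-.015))]
def pt(x,k,a):
    s=x[:3]
    if k=='v': P=C+AX*.054+a[0]*(np.cos(x[3])*U+np.sin(x[3])*V)+a[1]*(-np.sin(x[3])*U+np.cos(x[3])*V)
    else: P={'c':lambda:np.array([*(a or (0,0)),.015]),'m':lambda:onT(x[3],.092,.019),'p':lambda:onT(x[4],.1,.019),'k':lambda:knob(x[5],.079)}[k]()
    return W(P,s)
def res(x): return np.concatenate([proj(pt(x,k,a),K[n])-S*np.array([u,v]) for n,u,v,k,a in pts])
q=least_squares(res,[.58,-.01,-.2,-1,2.53,.15],loss='soft_l1');x=q.x
print(x.round(4),np.degrees(x[2:]).round(1));print(res(x).reshape(-1,2).round(1).tolist())
s=x[:3];j=o['joint_pos']
for h in(.1385,.09,.0385):
    p,R=target(s,x[3]+3*np.pi/2,h);j,e=ik(p,R,j);print(h,p.round(3),j.round(2),round(e,4),np.all((j>LO)&(j<HI)))
for d in(50,100,150,np.degrees(x[4]-x[3])):
    p,R=target(s,x[3]+3*np.pi/2+np.radians(d),h);j,e=ik(p,R,j);print(d,j.round(2),round(e,4))
for h in(.09,.1385):
    p,R=target(s,x[4]+3*np.pi/2,h);j,e=ik(p,R,j);print(h,j.round(2),round(e,4))
need(s,x[3]+3*np.pi/2,.1385);need(s,x[3]+3*np.pi/2,.0385)
print('knob',W(knob(x[5],.06),s),'end',W(knob(1.1,.06),s))
E
python3 fit2.py
```

```text
[ 0.5844 -0.0069 -0.2271 -0.9889  2.5855  0.1514] [-13.  -56.7 148.1   8.7]
[[-1.9, -1.6], [-0.1, 0.1], [-0.5, 1.2], [-3.1, -0.4], [0.6, -0.0], [-3.5, 1.4], [-3.1, -1.1], [-1.1, -0.6], [-1.2, -0.9], [-0.0, -0.6], [-0.3, -1.3], [-0.6, 0.3], [-0.8, -0.1], [0.0, -1.3], [0.0, 0.1], [-1.1, -2.2], [6.0, -1.4], [0.3, 0.5], [0.6, 1.6], [0.4, 1.4], [-0.4, 0.6]]
0.1385 [0.517 0.009 0.23 ] [ 0.53 -0.17 -1.    0.83 -0.49 -0.87] 0.0 True
0.09 [0.541 0.003 0.188] [ 0.31 -0.07 -1.07  1.2  -0.28 -1.08] 0.0 False
0.0385 [ 0.566 -0.003  0.143] [-0.27  0.04 -1.    2.43  0.01 -1.81] 0.0047 False
50 [-0.27  0.04 -1.    2.43  0.01 -0.93] 0.0047
100 [-0.27  0.04 -1.    2.43  0.01 -0.06] 0.0047
150 [-0.27  0.04 -1.    2.43  0.01  0.81] 0.0047
204.79285559195043 [-0.27  0.04 -1.    2.43  0.01  1.77] 0.0047
0.09 [-0.39 -0.08 -0.9   2.79  0.24  1.5 ] 0.0
0.1385 [-0.43 -0.18 -0.84  2.89  0.41  1.42] 0.0
t 2.2 shift m [ 0.0017 -0.0141 -0.0005] rot/0.12 [ 0.014  0.092 -0.354] F [ 1.8  3.7 -0.4] gap 0.0873 j [ 0.55 -0.17 -1.01  0.86 -0.47 -0.88]
t 2.2 shift m [ 0.0505 -0.0254 -0.0871] rot/0.12 [ 0.014  0.092 -0.354] F [ 1.8  3.7 -0.4] gap 0.0873 j [ 0.55 -0.17 -1.01  0.86 -0.47 -0.88]
knob [ 0.47223192 -0.19647146  0.06      ] end [ 0.45434873 -0.1256156   0.06      ]
```

```bash
cat > srch.py <<'E'
from fk import *
s=np.array([.5844,-.0069,-.2271]);rng=np.random.default_rng(0)
def pose(phi,beta,flip,h=.0395): # vise angle, tilt toward vise x, flip
    # grasp point (5mm behind TCP) on axis at h+.005
    vx=np.cos(phi)*U+np.sin(phi)*V;vy=-np.sin(phi)*U+np.cos(phi)*V
    x=-AX*np.cos(beta)+vx*np.sin(beta);y=vy*(-1)**flip
    Rz=Ro.from_euler('z',s[2]).as_matrix();R=Rz@np.array([x,y,np.cross(x,y)]).T
    return W(C+AX*(h+.005)+.005*x,s),R
def sols(p,R,n=25):
    out=[]
    f=lambda j:np.r_[basis(j,-1)@PRM-p,.3*(Ro.from_matrix(R).inv()*rots(j,-1)[5]*Ro.from_matrix(TM)).as_rotvec()]
    for _ in range(n):
        q=least_squares(f,rng.uniform(LO,HI),bounds=(LO,HI),max_nfev=60)
        if np.linalg.norm(q.fun)<1e-3 and not any(np.abs(q.x-z).max()<.03 for z in out): out.append(q.x)
    return out
if __name__=='__main__':
  for phi in(-57,-100,-150,-180,-212,0,50,100):
    for b in(-40,-25,-12,0,12,25,40):
        for fl in(0,1):
            for j in sols(*pose(np.radians(phi),np.radians(b),fl),12): print(phi,b,fl,j.round(2),np.minimum(j-LO,HI-j).min().round(2))
E
time timeout 500 python3 srch.py > srch.txt; grep -c . srch.txt; awk '$NF>0.02' srch.txt
```

```text
66
-57 -40 0 [-0.07  0.26 -0.25 -0.67 -0.98 -2.21] 0.77
-57 -40 1 [-0.07  0.26 -0.25 -0.67 -0.98  0.93] 0.77
-57 -25 0 [ 0.16  0.13 -0.46 -0.41 -0.62 -2.57] 0.46
-57 -25 1 [ 0.16  0.13 -0.46 -0.41 -0.62  0.57] 0.56
-57 -12 0 [ 0.38  0.06 -0.85  0.34 -0.24  2.84] 0.17
-57 -12 1 [ 0.38  0.06 -0.85  0.34 -0.24 -0.3 ] 0.17
-100 -40 0 [-0.33  0.2  -0.44 -1.23 -0.8  -2.16] 0.58
-100 -40 1 [-0.33  0.2  -0.44 -1.23 -0.8   0.98] 0.58
-100 -25 0 [ 0.09  0.07 -0.56 -0.78 -0.34 -2.85] 0.18
-100 -25 1 [ 0.09  0.07 -0.56 -0.78 -0.34  0.29] 0.34
-100 25 0 [ 0.59  0.22 -0.88  0.95 -0.77  1.23] 0.14
-100 25 1 [ 0.59  0.22 -0.88  0.95 -0.77 -1.91] 0.14
-100 40 0 [ 0.68  0.38 -0.72  0.79 -1.05  1.26] 0.3
-100 40 1 [ 0.68  0.38 -0.72  0.79 -1.05 -1.88] 0.3
-150 -40 0 [-0.66  0.29 -0.86 -2.17 -0.91 -1.66] 0.16
-150 -40 1 [-0.66  0.29 -0.86 -2.17 -0.91  1.48] 0.16
-150 -25 0 [-0.11  0.04 -0.62 -1.66 -0.12 -2.65] 0.12
-150 -25 1 [-0.11  0.04 -0.62 -1.66 -0.12  0.5 ] 0.12
-150 12 0 [ 0.47  0.12 -0.84  0.65 -0.51  0.81] 0.18
-150 12 1 [ 0.47  0.12 -0.84  0.65 -0.51 -2.33] 0.18
-150 25 0 [ 0.5   0.23 -0.57  0
[... 1446 characters left out ...]
56  0.24 -0.68  0.55 -0.82 -1.99] 0.34
50 -25 1 [ 0.56  0.24 -0.68  0.55 -0.82  1.15] 0.34
50 -12 0 [ 0.47  0.12 -0.9   0.84 -0.51 -2.18] 0.12
50 -12 1 [ 0.47  0.12 -0.9   0.84 -0.51  0.96] 0.12
50 25 0 [ 0.12  0.04 -0.63 -1.06 -0.08  0.08] 0.08
50 40 0 [-0.53  0.21 -0.65 -1.75 -0.78  1.21] 0.37
50 40 1 [-0.53  0.21 -0.65 -1.75 -0.78 -1.93] 0.37
100 -40 0 [ 0.69  0.36 -0.92  1.12 -1.02 -1.91] 0.1
100 -40 1 [ 0.69  0.36 -0.92  1.12 -1.02  1.23] 0.1
100 25 0 [ 0.11  0.1  -0.51 -0.6  -0.49  0.42] 0.49
100 25 1 [ 0.11  0.1  -0.51 -0.6  -0.49 -2.72] 0.31
100 40 0 [-0.21  0.22 -0.34 -0.95 -0.88  0.93] 0.68
100 40 1 [-0.21  0.22 -0.34 -0.95 -0.88 -2.21] 0.68
real	3m4.531s
user	3m4.133s
sys	0m0.116s
```

Aligning the tool exactly with the axis is outside joint range. Pitching the tool about the jaw axis works, in two strokes clockwise: β=-30° from φ=-57 to about -105, then regrasp with β=+30° down to about -212.

```bash
cat > plan.py <<'E'
from fk import *
import json
s=np.array([.5844,-.0069,-.2271])
def pose(phi,beta,flip,h=.0455,back=0.,s=s): # grasp pt on axis, h over bearing face
    phi,beta=np.radians([phi,beta])
    vx=np.cos(phi)*U+np.sin(phi)*V;vy=-np.sin(phi)*U+np.cos(phi)*V
    x=-AX*np.cos(beta)+vx*np.sin(beta);y=vy*(-1)**flip
    Rz=Ro.from_euler('z',s[2]).as_matrix();R=Rz@np.array([x,y,np.cross(x,y)]).T
    return W(C+AX*h+(.005-back)*x,s),R
def down(x,y,z,a): # tool down, tool y at angle a deg
    a=np.radians(a);X=np.array([0,0,-1.]);Y=np.array([np.cos(a),np.sin(a),0]);return np.array([x,y,z]),np.array([X,Y,np.cross(X,Y)]).T
def path(wp,n,o=None,grip=0):
    """wp: list of poses, n rows each; prints rows"""
    o=o or r.get_obs();p,R=o['position'],quat(o);j=o['joint_pos']
    print('t',round(o['t'],2),'p',p.round(4),'F',o['force'].round(1),'M',o['moment'].round(2),'gap',round(o['finger_gap'],4),'j',j.round(2))
    for (q,Q),m in zip(wp,n):
        Q=Ro.from_matrix(Q);rv=(Q*R.inv()).as_rotvec();d=q-p;jm=[];jp=j
        for i in range(1,m+1):
            j2,e=ik(p+d*i/m,(Ro.from_rotvec(rv*i/m)*R).as_matrix(),j);jm.append(np.abs(j2-j).max()*8);j=j2
            if np.any((j<LO+.02)|(j>HI-.02)) or e>1e-3: print('  BAD',i,j.round(2),round(e,4))
        print(m,'rows: xyz',(d/m).round(4),'a',(rv/m/.12).round(3),'j end',j.round(2),'maxspd',np.max(jm).round(2));p,R=q,Q
E
python3 -c "
from plan import *
a=-56.7
path([pose(a,-30,1,back=.09),pose(a,-30,1)],[8,8])
path([pose(a,-30,1),pose(-80,-30,1),pose(-105,-30,1),pose(-105,-30,1,back=.08),pose(-105,30,1,back=.1),pose(-105,30,1),pose(-150,30,1),pose(-212,30,1),pose(-212,30,1,back=.1)],[8]*9)
path([pose(a,-30,1),pose(-80,-30,1),pose(-105,-30,1),pose(-105,-30,1,back=.1),down(.53,0,.28,200),pose(-105,30,1,back=.1),pose(-105,30,1)],[8]*7)
"
```

```text
t 2.2 p [0.5152 0.0229 0.2305] F [ 1.8  3.7 -0.4] M [0.76 1.59 0.37] gap 0.0873 j [ 0.55 -0.17 -1.01  0.86 -0.47 -0.88]
8 rows: xyz [ 0.0029 -0.0069 -0.0007] a [0.448 0.224 0.186] j end [ 0.02  0.05 -0.33 -0.47 -0.93  0.69] maxspd 1.98
8 rows: xyz [ 0.0032  0.0041 -0.01  ] a [0. 0. 0.] j end [ 0.08  0.17 -0.38 -0.52 -0.75  0.73] maxspd 0.18
t 2.2 p [0.5152 0.0229 0.2305] F [ 1.8  3.7 -0.4] M [0.76 1.59 0.37] gap 0.0873 j [ 0.55 -0.17 -1.01  0.86 -0.47 -0.88]
8 rows: xyz [ 0.0061 -0.0029 -0.0107] a [0.448 0.224 0.186] j end [ 0.08  0.17 -0.38 -0.52 -0.75  0.73] maxspd 2.16
8 rows: xyz [0.0001 0.     0.0001] a [ 0.206 -0.048 -0.367] j end [-0.02  0.13 -0.44 -0.76 -0.63  0.65] maxspd 0.26
8 rows: xyz [ 0.0001 -0.      0.0001] a [ 0.221 -0.051 -0.394] j end [-0.11  0.1  -0.51 -1.08 -0.49  0.62] maxspd 0.35
8 rows: xyz [-0.0064 -0.0035  0.0069] a [0. 0. 0.] j end [-0.12 -0.07 -0.56 -0.91 -0.57  0.43] maxspd 0.2
  BAD 2 [ 0.13 -0.16 -1.13  1.05  0.06 -1.61] 0.004
  BAD 3 [ 0.26 -0.16 -1.11  1.12 -0.15 -1.79] 0.0
  BAD 4 [ 0.48 -0.12 -1.02  0.93 -0.41 -1.78] 0.0
8 rows: xyz [0.0036 0.0097 0
[... 756 characters left out ...]
.73] maxspd 2.16
8 rows: xyz [0.0001 0.     0.0001] a [ 0.206 -0.048 -0.367] j end [-0.02  0.13 -0.44 -0.76 -0.63  0.65] maxspd 0.26
8 rows: xyz [ 0.0001 -0.      0.0001] a [ 0.221 -0.051 -0.394] j end [-0.11  0.1  -0.51 -1.08 -0.49  0.62] maxspd 0.35
8 rows: xyz [-0.008  -0.0043  0.0086] a [0. 0. 0.] j end [-0.14 -0.12 -0.56 -0.87 -0.6   0.4 ] maxspd 0.25
8 rows: xyz [0.0036 0.0044 0.0082] a [-0.649  0.574  0.685] j end [ 0.37  0.09 -0.25 -0.   -1.23 -0.02] maxspd 1.74
8 rows: xyz [ 0.0016  0.0062 -0.0066] a [-0.444 -0.502 -0.981] j end [ 0.78  0.19 -0.65  0.63 -1.11 -1.8 ] maxspd 1.95
8 rows: xyz [ 0.0025 -0.0068 -0.0102] a [0. 0. 0.] j end [ 0.63  0.27 -0.79  0.81 -0.88 -1.9 ] maxspd 0.23
```

Call:
{"api": "servo_tool", "payload": {
  "plan": [
    {"grip":0,"x":0.003,"y":-0.007,"z":0,"ax":0.45,"ay":0.225,"az":0.185},
    {"grip":0,"x":0.003,"y":-0.007,"z":0,"ax":0.45,"ay":0.225,"az":0.185},
    {"grip":0,"x":0.003,"y":-0.007,"z":0,"ax":0.45,"ay":0.225,"az":0.185},
    {"grip":0,"x":0.003,"y":-0.007,"z":0,"ax":0.45,"ay":0.225,"az":0.185},
    {"grip":0,"x":0.003,"y":-0.007,"z":0,"ax":0.45,"ay":0.225,"az":0.185},
    {"grip":0,"x":0.003,"y":-0.007,"z":0,"ax":0.45,"ay":0.225,"az":0.185},
    {"grip":0,"x":0.003,"y":-0.007,"z":0,"ax":0.45,"ay":0.225,"az":0.185},
    {"grip":0,"x":0.003,"y":-0.007,"z":0,"ax":0.45,"ay":0.225,"az":0.185}
  ]
}}

```text
t: 3.2
position: [0.538, -0.0296, 0.2301]
tool_rot: [-0.527, 0.6, -0.183, -0.573]
force: [-0.8, -0.0, -0.9]
finger_gap: 0.0876
```

```bash
python3 -c "
from plan import *
a=-56.7
path([pose(a,-30,1,back=.09)],[2])
path([pose(a,-30,1)],[8])
"
```

```text
t 3.2 p [ 0.538  -0.0296  0.2301] F [-0.8 -0.  -0.9] M [-1.41  1.06  0.  ] gap 0.0876 j [-0.    0.06 -0.3  -0.49 -0.96  0.72]
2 rows: xyz [ 0.     -0.0015 -0.0027] a [-0.081 -0.008 -0.067] j end [ 0.02  0.05 -0.33 -0.47 -0.93  0.69] maxspd 0.16
t 3.2 p [ 0.538  -0.0296  0.2301] F [-0.8 -0.  -0.9] M [-1.41  1.06  0.  ] gap 0.0876 j [-0.    0.06 -0.3  -0.49 -0.96  0.72]
8 rows: xyz [ 0.0032  0.0037 -0.0106] a [-0.02  -0.002 -0.017] j end [ 0.08  0.17 -0.38 -0.52 -0.75  0.73] maxspd 0.24
```

Good tracking. I'll go to an accurate standoff, then view it to confirm alignment before descending.

Call:
{"api": "servo_tool", "payload": {
  "plan": [
    {"grip":0,"x":0,"y":-0.0015,"z":-0.0027,"ax":-0.08,"ay":-0.01,"az":-0.067},
    {"grip":0,"x":0,"y":-0.0015,"z":-0.0027,"ax":-0.08,"ay":-0.01,"az":-0.067},
    {"grip":0,"x":0,"y":0,"z":0,"ax":0,"ay":0,"az":0}
  ]
}}

```text
t: 3.58
position: [0.5378, -0.0341, 0.2232]
tool_rot: [-0.527, 0.604, -0.195, -0.565]
force: [0.1, 0.4, 0.4]
finger_gap: 0.0876
```

```bash
python3 -c "
from plan import *
import pickle
a=-56.7
path([pose(a,-30,1)],[8])
o=r.get_obs();im=r.capture('wrist');pickle.dump((o,im),open('w2.pkl','wb'))
cv2.imwrite('pics/w2.png',cv2.resize(im[:,:,::-1],(800,600),interpolation=cv2.INTER_CUBIC))
k=cam('wrist',o);ar=np.radians(a)
vx=np.cos(ar)*U+np.sin(ar)*V;vy=-np.sin(ar)*U+np.cos(ar)*V
for d in((.05,.015),(.05,-.015),(-.05,.015),(-.05,-.015)): print(d,(proj(W(C+AX*.054+d[0]*vx+d[1]*vy,s),k)/.64).round(1))
print('mark',proj(W(onT(ar,.092,.019),s),k)/.64)
"
```

```text
t 3.58 p [ 0.5378 -0.0341  0.2232] F [0.1 0.4 0.4] M [-1.22  1.08 -0.01] gap 0.0876 j [ 0.02  0.06 -0.33 -0.46 -0.92  0.68]
8 rows: xyz [ 0.0032  0.0043 -0.0098] a [ 0.002 -0.001  0.005] j end [ 0.08  0.17 -0.38 -0.52 -0.75  0.73] maxspd 0.2
(0.05, 0.015) [365.4 262.2]
(0.05, -0.015) [431.6 261.9]
(-0.05, 0.015) [375.5 385.5]
(-0.05, -0.015) [424.1 385.3]
mark [397.82386282 137.24699996]
```

View pics/w2.png

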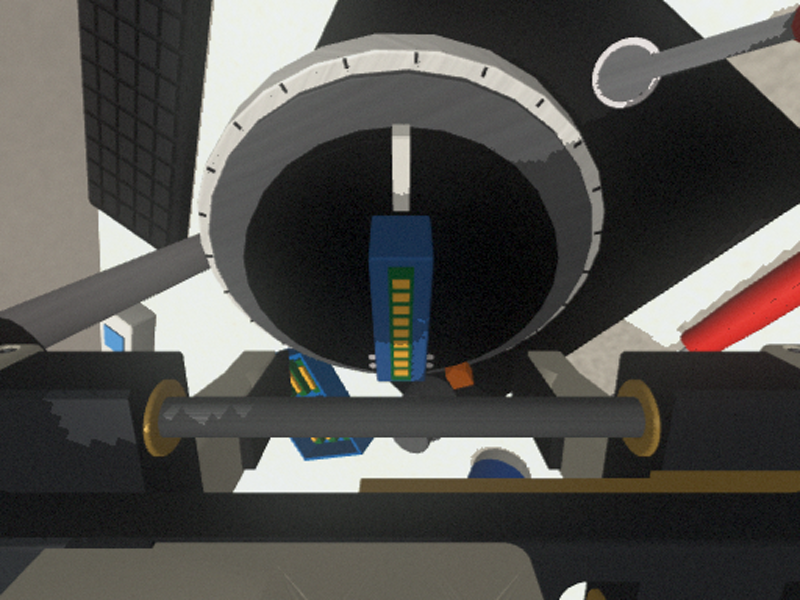

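Vise top corners are at (369,256), (432,257), (378,381) and (425,380), within a few px of prediction. The mark end is at (400,124) versus 137 predicted. The pointer block is visible near (459,376). I'll refit with this view included.

```bash
cat > fit3.py <<'E'
import re
src=open('fit2.py').read().split("q=least_squares")[0]
exec(src)
o2,_=pickle.load(open('w2.pkl','rb'));K['w2']=cam('wrist',o2)
pts+=[('w2',400,124,'m',0),('w2',369,256,'v',(.05,.015)),('w2',432,257,'v',(.05,-.015)),('w2',378,381,'v',(-.05,.015)),('w2',425,380,'v',(-.05,-.015)),('w2',626,73,'piv',0),('wrist',585,142,'piv',0),('w2',401,211,'mi',0)]
_pt=pt
def pt(x,k,a):
    if k=='mi': return W(onT(x[3],.054,.019),x[:3])
    if k=='piv': return W(np.array([-.02,-.145,x[6]]),x[:3])
    return _pt(x,k,a)
wt=np.array([.5 if n in('scene','side') else 1 for n,*_ in pts]).repeat(2)
for full in(0,1):
    # per wrist-view small pixel bias allowed (calibration)
    def R2(x):
        e=res(x)
        if full:
            for i,(n,*_) in enumerate(pts):
                if n in('wrist','w2'): e[2*i:2*i+2]+=x[7:9]
        return np.r_[e*wt,x[7:9]*.3]
    q=least_squares(R2,[.58,-.01,-.2,-1,2.53,.15,.05,0,0],loss='soft_l1');x=q.x
    print(x.round(4),np.degrees(x[2:6]).round(1),q.cost)
    for p,e in zip(pts,res(x).reshape(-1,2).round(1)): 
        if p[0] in('wrist','w2'): print(p,e)
E
python3 fit3.py
```

```text
[ 0.5849 -0.0082 -0.2259 -0.9933  2.5796  0.1662  0.0259  0.      0.    ] [-12.9 -56.9 147.8   9.5] 35.001023419614754
('wrist', 414, 124, 'm', 0) [ 0.7 -2.6]
('wrist', 733, 50, 'k', 0) [ 0.4 -0.1]
('wrist', 440, 14, 'c', (0.165, -0.18)) [-1.1 -2.9]
('wrist', 780, 201, 'c', (-0.145, -0.18)) [ 6.  -2.8]
('wrist', 382, 201, 'v', (0.05, 0.015)) [ 0.9 -1. ]
('wrist', 440, 201, 'v', (0.05, -0.015)) [1.1 0.2]
('wrist', 379, 376, 'v', (-0.05, 0.015)) [ 0.6 -0.1]
('wrist', 432, 379, 'v', (-0.05, -0.015)) [-0.3 -0.7]
('w2', 400, 124, 'm', 0) [-0.9  6.3]
('w2', 369, 256, 'v', (0.05, 0.015)) [-2.1  2.1]
('w2', 432, 257, 'v', (0.05, -0.015)) [0.2 1.3]
('w2', 378, 381, 'v', (-0.05, 0.015)) [-1.7  1.7]
('w2', 425, 380, 'v', (-0.05, -0.015)) [-0.6  2.3]
('w2', 626, 73, 'piv', 0) [-1.6  0.5]
('wrist', 585, 142, 'piv', 0) [ 1.5 -0. ]
('w2', 401, 211, 'mi', 0) [-1.3 -2.2]
[ 0.5861 -0.0081 -0.2258 -0.995   2.5912  0.1641  0.0268  1.3774  0.5118] [-12.9 -57.  148.5   9.4] 34.5059819146857
('wrist', 414, 124, 'm', 0) [-0.3 -2.8]
('wrist', 733, 50, 'k', 0) [-1.3 -0.5]
('wrist', 440, 14, 'c', (0.165, -0.18)) [-1.9 -3. ]
('wrist', 780, 201, 'c', (-0.145, -0.18)) [ 4.5 -3.1]
('wrist', 382, 201, 'v', (0.05, 0.015)) [-0.3 -1.5]
('wrist', 440, 201, 'v', (0.05, -0.015)) [-0.2 -0.1]
('wrist', 379, 376, 'v', (-0.05, 0.015)) [-0.6 -0.7]
('wrist', 432, 379, 'v', (-0.05, -0.015)) [-1.5 -1.3]
('w2', 400, 124, 'm', 0) [-2.3  5.6]
('w2', 369, 256, 'v', (0.05, 0.015)) [-3.5  1.3]
('w2', 432, 257, 'v', (0.05, -0.015)) [-1.3  0.6]
('w2', 378, 381, 'v', (-0.05, 0.015)) [-2.9  1.1]
('w2', 425, 380, 'v', (-0.05, -0.015)) [-1.8  1.6]
('w2', 626, 73, 'piv', 0) [-2.9 -0. ]
('wrist', 585, 142, 'piv', 0) [ 0.4 -0.6]
('w2', 401, 211, 'mi', 0) [-2.6 -2.9]
```

```bash
sed -i 's/^s=np.array.*/s=np.array([.5852,-.0082,-.2259])/' plan.py; python3 -c "
from plan import *
path([pose(-57,-30,1)],[8])
"
```

```text
t 3.62 p [ 0.5378 -0.0339  0.2235] F [0.  0.2 0.1] M [-1.17  1.13 -0.01] gap 0.0876 j [ 0.02  0.06 -0.33 -0.46 -0.92  0.68]
8 rows: xyz [ 0.0033  0.0041 -0.0098] a [ 0.004 -0.001  0.001] j end [ 0.07  0.17 -0.38 -0.53 -0.75  0.73] maxspd 0.2
```

Call:
{"api": "servo_tool", "payload": {
  "plan": [
    {"grip":0,"x":0.0033,"y":0.0041,"z":-0.0098},
    {"grip":0,"x":0.0033,"y":0.0041,"z":-0.0098},
    {"grip":0,"x":0.0033,"y":0.0041,"z":-0.0098},
    {"grip":0,"x":0.0033,"y":0.0041,"z":-0.0098},
    {"grip":0,"x":0.0033,"y":0.0041,"z":-0.0098},
    {"grip":0,"x":0.0033,"y":0.0041,"z":-0.0098},
    {"grip":0,"x":0.0033,"y":0.0041,"z":-0.0098},
    {"grip":0,"x":0,"y":0,"z":0}
  ]
}}

```text
invalid input at $.plan[0]: expected keys grip, x, y, z, ax, ay, az
```

```bash
python3 -c "
from plan import *
path([pose(-57,-30,1)],[1])
"
```

```text
t 3.62 p [ 0.5378 -0.0339  0.2235] F [0.  0.2 0.1] M [-1.17  1.13 -0.01] gap 0.0876 j [ 0.02  0.06 -0.33 -0.46 -0.92  0.68]
1 rows: xyz [ 0.0266  0.0327 -0.0785] a [ 0.035 -0.011  0.011] j end [ 0.07  0.17 -0.38 -0.53 -0.75  0.73] maxspd 1.37
```

Call:
{"api": "servo_tool", "payload": {
  "plan": [
    {"grip":0,"x":0.0033,"y":0.0041,"z":-0.0098,"ax":0,"ay":0,"az":0},
    {"grip":0,"x":0.0033,"y":0.0041,"z":-0.0098,"ax":0,"ay":0,"az":0},
    {"grip":0,"x":0.0033,"y":0.0041,"z":-0.0098,"ax":0,"ay":0,"az":0},
    {"grip":0,"x":0.0033,"y":0.0041,"z":-0.0098,"ax":0,"ay":0,"az":0},
    {"grip":0,"x":0.0033,"y":0.0041,"z":-0.0098,"ax":0,"ay":0,"az":0},
    {"grip":0,"x":0.0033,"y":0.0041,"z":-0.0098,"ax":0,"ay":0,"az":0},
    {"grip":0,"x":0.0033,"y":0.0041,"z":-0.0098,"ax":0,"ay":0,"az":0},
    {"grip":0,"x":0,"y":0,"z":0,"ax":0,"ay":0,"az":0}
  ]
}}

```text
t: 4.62
position: [0.5618, -0.0015, 0.1492]
tool_rot: [-0.526, 0.604, -0.194, -0.566]
force: [0.3, -0.2, 0.8]
finger_gap: 0.0878
```

```bash
python3 -c "
from plan import *
path([pose(-57,-30,1)],[1])
"
```

```text
t 4.62 p [ 0.5618 -0.0015  0.1492] F [ 0.3 -0.2  0.8] M [-1.19  1.07 -0.01] gap 0.0878 j [ 0.08  0.16 -0.38 -0.51 -0.76  0.72]
1 rows: xyz [ 0.0027  0.0002 -0.0043] a [ 0.039 -0.018 -0.009] j end [ 0.07  0.17 -0.38 -0.53 -0.75  0.73] maxspd 0.13
```

Call:
{"api": "servo_tool", "payload": {
  "plan": [
    {"grip":0,"x":0.0027,"y":0.0,"z":-0.0043,"ax":0.04,"ay":-0.02,"az":-0.01},
    {"grip":255,"x":0,"y":0,"z":0,"ax":0,"ay":0,"az":0},
    {"grip":255,"x":0,"y":0,"z":0,"ax":0,"ay":0,"az":0},
    {"grip":255,"x":0,"y":0,"z":0,"ax":0,"ay":0,"az":0},
    {"grip":255,"x":0,"y":0,"z":0,"ax":0,"ay":0,"az":0},
    {"grip":255,"x":0,"y":0,"z":0,"ax":0,"ay":0,"az":0}
  ],
  "newtons": 12
}}

```text
t: 5.38
position: [0.5652, -0.002, 0.146]
tool_rot: [-0.529, 0.604, -0.192, -0.565]
force: [0.6, 0.3, 0.5]
finger_gap: 0.0433
```

```bash
python3 -c "
from plan import *
path([pose(-57,-30,1)],[1])
"
```

```text
t 5.38 p [ 0.5652 -0.002   0.146 ] F [0.6 0.3 0.5] M [-1.22  1.14  0.02] gap 0.0433 j [ 0.07  0.17 -0.37 -0.53 -0.76  0.74]
1 rows: xyz [-0.0007  0.0007 -0.0011] a [-0.003  0.023  0.005] j end [ 0.07  0.17 -0.38 -0.53 -0.75  0.73] maxspd 0.03
```

Call:
{"api": "servo_tool", "payload": {
  "plan": [
    {"grip":255,"x":0,"y":0,"z":-0.001,"ax":0,"ay":0,"az":0},
    {"grip":255,"x":0,"y":0,"z":0,"ax":0,"ay":0,"az":0},
    {"grip":255,"x":0,"y":0,"z":0,"ax":0,"ay":0,"az":0},
    {"grip":255,"x":0,"y":0,"z":0,"ax":0,"ay":0,"az":0}
  ],
  "newtons": 12
}}

```text
t: 5.88
position: [0.5639, -0.0025, 0.1444]
tool_rot: [-0.528, 0.604, -0.193, -0.565]
force: [-2.6, 0.1, 0.9]
finger_gap: 0.03
```

```bash
python3 -c "
from plan import *
print((quat(r.get_obs()).inv().apply(r.get_obs()['force'])).round(1))
path([pose(-57,-30,1),pose(-80,-30,1),pose(-108,-30,1)],[1,8,8])
"
```

```text
[-1.5  1.7  1.5]
t 5.88 p [ 0.5639 -0.0025  0.1444] F [-2.6  0.1  0.9] M [-1.46  1.43  0.18] gap 0.03 j [ 0.07  0.17 -0.38 -0.53 -0.76  0.74]
1 rows: xyz [0.0006 0.0012 0.0006] a [ 0.004  0.004 -0.002] j end [ 0.07  0.17 -0.38 -0.53 -0.75  0.73] maxspd 0.02
8 rows: xyz [0.0001 0.     0.0001] a [ 0.204 -0.047 -0.362] j end [-0.02  0.13 -0.43 -0.76 -0.63  0.65] maxspd 0.25
8 rows: xyz [ 0.0001 -0.      0.0001] a [ 0.248 -0.057 -0.441] j end [-0.12  0.09 -0.52 -1.12 -0.48  0.63] maxspd 0.41
```

Gripped cleanly (gap 30.0 mm, low side force). First stroke.

Call:
{"api": "servo_tool", "payload": {
  "plan": [
    {"grip":255,"x":0,"y":0,"z":0,"ax":0,"ay":0,"az":0},
    {"grip":255,"x":0,"y":0,"z":0,"ax":0,"ay":0,"az":0},
    {"grip":255,"x":0.0001,"y":0,"z":0.0001,"ax":0.225,"ay":-0.052,"az":-0.4},
    {"grip":255,"x":0.0001,"y":0,"z":0.0001,"ax":0.225,"ay":-0.052,"az":-0.4},
    {"grip":255,"x":0.0001,"y":0,"z":0.0001,"ax":0.225,"ay":-0.052,"az":-0.4},
    {"grip":255,"x":0.0001,"y":0,"z":0.0001,"ax":0.225,"ay":-0.052,"az":-0.4}
  ],
  "newtons": 45
}}

```text
t: 6.62
position: [0.5642, -0.0024, 0.1446]
tool_rot: [0.619, -0.557, 0.214, 0.511]
force: [-0.3, 0.2, -1.6]
finger_gap: 0.0298
```

```bash
cat >> plan.py <<'E'
def visephi(flip,o=None): # vise angle from tool y
    o=o or r.get_obs();y=Ro.from_euler('z',-s[2]).apply(quat(o).as_matrix()[:,1])*(-1)**flip
    x=Ro.from_euler('z',-s[2]).apply(quat(o).as_matrix()[:,0])
    print('phi from tool',np.degrees(np.arctan2(y@V,y@U)).round(2)-90,'y.AX',(y@AX).round(3),'tilt',np.degrees(np.arccos(-x@AX)).round(1))
E
python3 -c "
from plan import *
visephi(1)
path([pose(-80,-30,1),pose(-108,-30,1)],[8,8])
"
```

```text
phi from tool -70.49 y.AX 0.0 tilt 30.0
t 6.62 p [ 0.5642 -0.0024  0.1446] F [-0.3  0.2 -1.6] M [-1.65  1.74  0.26] gap 0.0298 j [ 0.01  0.15 -0.41 -0.66 -0.69  0.69]
8 rows: xyz [0.0001 0.0002 0.0001] a [ 0.085 -0.019 -0.15 ] j end [-0.02  0.13 -0.43 -0.76 -0.63  0.65] maxspd 0.11
8 rows: xyz [ 0.0001 -0.      0.0001] a [ 0.248 -0.057 -0.441] j end [-0.12  0.09 -0.52 -1.12 -0.48  0.63] maxspd 0.41
```

Call:
{"api": "servo_tool", "payload": {
  "plan": [
    {"grip":255,"x":0.0001,"y":0.0001,"z":0.0001,"ax":0.332,"ay":-0.077,"az":-0.59},
    {"grip":255,"x":0.0001,"y":0,"z":0.0001,"ax":0.332,"ay":-0.077,"az":-0.59},
    {"grip":255,"x":0.0001,"y":0,"z":0.0001,"ax":0.332,"ay":-0.077,"az":-0.59},
    {"grip":255,"x":0.0001,"y":0,"z":0.0001,"ax":0.332,"ay":-0.077,"az":-0.59},
    {"grip":255,"x":0.0001,"y":0,"z":0.0001,"ax":0.332,"ay":-0.077,"az":-0.59},
    {"grip":255,"x":0.0001,"y":0,"z":0.0001,"ax":0.332,"ay":-0.077,"az":-0.59},
    {"grip":255,"x":0.0001,"y":0,"z":0.0001,"ax":0.332,"ay":-0.077,"az":-0.59},
    {"grip":255,"x":0.0001,"y":0,"z":0.0001,"ax":0.332,"ay":-0.077,"az":-0.59}
  ]
}}

```text
t: 7.62
position: [0.5653, -0.0026, 0.1452]
tool_rot: [0.833, -0.378, 0.257, 0.312]
force: [1.6, 2.2, -4.3]
finger_gap: 0.0299
```

Call:
{"api": "servo_tool", "payload": {
  "plan": [
    {"grip":255,"x":0,"y":0,"z":0,"ax":0,"ay":0,"az":0},
    {"grip":0,"x":0,"y":0,"z":0,"ax":0,"ay":0,"az":0},
    {"grip":0,"x":0,"y":0,"z":0,"ax":0,"ay":0,"az":0},
    {"grip":0,"x":0,"y":0,"z":0,"ax":0,"ay":0,"az":0},
    {"grip":0,"x":0,"y":0,"z":0,"ax":0,"ay":0,"az":0}
  ]
}}

```text
t: 8.25
position: [0.5661, -0.0033, 0.1461]
tool_rot: [0.834, -0.377, 0.257, 0.31]
force: [0.3, -0.5, 0.1]
finger_gap: 0.0641
```

```bash
python3 -c "
from plan import *
visephi(1)
a=-108
path([pose(a,-30,1,back=.1),down(.53,0,.28,200),pose(a,30,1,back=.1),pose(a,30,1)],[8]*4)
"
```

```text
phi from tool -110.49 y.AX 0.002 tilt 29.9
t 8.25 p [ 0.5661 -0.0033  0.1461] F [ 0.3 -0.5  0.1] M [-1.09  2.34  0.04] gap 0.0641 j [-0.13  0.09 -0.52 -1.16 -0.47  0.63]
8 rows: xyz [-0.0082 -0.004   0.0084] a [-0.02   0.006  0.04 ] j end [-0.14 -0.12 -0.58 -0.9  -0.57  0.38] maxspd 0.29
8 rows: xyz [0.0037 0.0044 0.0083] a [-0.665  0.588  0.734] j end [ 0.37  0.09 -0.25 -0.   -1.23 -0.02] maxspd 1.85
8 rows: xyz [ 0.0019  0.0059 -0.0065] a [-0.43  -0.486 -1.032] j end [ 0.77  0.19 -0.62  0.6  -1.12 -1.81] maxspd 1.95
8 rows: xyz [ 0.0023 -0.0066 -0.0103] a [0. 0. 0.] j end [ 0.62  0.28 -0.76  0.77 -0.89 -1.9 ] maxspd 0.23
```

Call:
{"api": "servo_tool", "payload": {
  "plan": [
    {"grip":0,"x":-0.008,"y":-0.004,"z":0.0085,"ax":0,"ay":0,"az":0},
    {"grip":0,"x":-0.008,"y":-0.004,"z":0.0085,"ax":0,"ay":0,"az":0},
    {"grip":0,"x":-0.008,"y":-0.004,"z":0.0085,"ax":0,"ay":0,"az":0},
    {"grip":0,"x":-0.008,"y":-0.004,"z":0.0085,"ax":0,"ay":0,"az":0},
    {"grip":0,"x":-0.008,"y":-0.004,"z":0.0085,"ax":0,"ay":0,"az":0},
    {"grip":0,"x":-0.008,"y":-0.004,"z":0.0085,"ax":0,"ay":0,"az":0},
    {"grip":0,"x":-0.008,"y":-0.004,"z":0.0085,"ax":0,"ay":0,"az":0},
    {"grip":0,"x":-0.008,"y":-0.004,"z":0.0085,"ax":0,"ay":0,"az":0}
  ]
}}

```text
t: 9.25
position: [0.4992, -0.0365, 0.2165]
tool_rot: [0.834, -0.377, 0.257, 0.311]
force: [-0.9, 0.8, 0.1]
finger_gap: 0.0879
```

```bash
python3 -c "
from plan import *
a=-110.4
path([down(.53,0,.28,200),pose(a,30,1,back=.1),pose(a,30,1)],[8,10,8])
"
```

```text
t 9.25 p [ 0.4992 -0.0365  0.2165] F [-0.9  0.8  0.1] M [-1.04  2.3   0.03] gap 0.0879 j [-0.14 -0.13 -0.58 -0.9  -0.55  0.34]
8 rows: xyz [0.0039 0.0046 0.0079] a [-0.676  0.599  0.777] j end [ 0.37  0.09 -0.25 -0.   -1.23 -0.02] maxspd 1.9
10 rows: xyz [ 0.0017  0.0046 -0.0051] a [-0.335 -0.379 -0.859] j end [ 0.75  0.19 -0.6   0.58 -1.12 -1.82] maxspd 1.57
8 rows: xyz [ 0.0021 -0.0065 -0.0105] a [0. 0. 0.] j end [ 0.62  0.28 -0.74  0.74 -0.89 -1.9 ] maxspd 0.23
```

Call:
{"api": "servo_tool", "payload": {
  "plan": [
    {"grip":0,"x":0.004,"y":0.0045,"z":0.008,"ax":-0.675,"ay":0.6,"az":0.775},
    {"grip":0,"x":0.004,"y":0.0045,"z":0.008,"ax":-0.675,"ay":0.6,"az":0.775},
    {"grip":0,"x":0.004,"y":0.0045,"z":0.008,"ax":-0.675,"ay":0.6,"az":0.775},
    {"grip":0,"x":0.004,"y":0.0045,"z":0.008,"ax":-0.675,"ay":0.6,"az":0.775},
    {"grip":0,"x":0.004,"y":0.0045,"z":0.008,"ax":-0.675,"ay":0.6,"az":0.775},
    {"grip":0,"x":0.004,"y":0.0045,"z":0.008,"ax":-0.675,"ay":0.6,"az":0.775},
    {"grip":0,"x":0.004,"y":0.0045,"z":0.008,"ax":-0.675,"ay":0.6,"az":0.775},
    {"grip":0,"x":0.004,"y":0.0045,"z":0.008,"ax":-0.675,"ay":0.6,"az":0.775}
  ]
}}

```text
t: 10.25
position: [0.5281, -0.006, 0.2886]
tool_rot: [-0.394, 0.585, -0.411, -0.578]
force: [-0.3, -0.7, -1.3]
finger_gap: 0.0873
```

```bash
python3 -c "
from plan import *
a=-110.4
path([pose(a,30,1,back=.1)],[10])
"
```

```text
t 10.25 p [ 0.5281 -0.006   0.2886] F [-0.3 -0.7 -1.3] M [0.07 0.09 0.01] gap 0.0873 j [ 0.38  0.09 -0.24  0.02 -1.26 -0.02]
10 rows: xyz [ 0.0019  0.0052 -0.006 ] a [-0.316 -0.396 -0.862] j end [ 0.75  0.19 -0.6   0.58 -1.12 -1.82] maxspd 1.55
```

Call:
{"api": "servo_tool", "payload": {
  "plan": [
    {"grip":0,"x":0.002,"y":0.005,"z":-0.003,"ax":-0.315,"ay":-0.395,"az":-0.86},
    {"grip":0,"x":0.002,"y":0.005,"z":-0.003,"ax":-0.315,"ay":-0.395,"az":-0.86},
    {"grip":0,"x":0.002,"y":0.005,"z":-0.006,"ax":-0.315,"ay":-0.395,"az":-0.86},
    {"grip":0,"x":0.002,"y":0.005,"z":-0.006,"ax":-0.315,"ay":-0.395,"az":-0.86},
    {"grip":0,"x":0.002,"y":0.005,"z":-0.006,"ax":-0.315,"ay":-0.395,"az":-0.86},
    {"grip":0,"x":0.002,"y":0.005,"z":-0.006,"ax":-0.315,"ay":-0.395,"az":-0.86},
    {"grip":0,"x":0.002,"y":0.005,"z":-0.006,"ax":-0.315,"ay":-0.395,"az":-0.86},
    {"grip":0,"x":0.002,"y":0.005,"z":-0.006,"ax":-0.315,"ay":-0.395,"az":-0.86}
  ]
}}

```text
t: 11.25
position: [0.5463, 0.0337, 0.2505]
tool_rot: [0.574, -0.515, 0.613, 0.172]
force: [0.2, 0.0, 1.1]
finger_gap: 0.0877
```

```bash
python3 -c "
from plan import *
a=-110.4
path([pose(a,30,1,back=.1)],[3])
"
```

```text
t 11.25 p [0.5463 0.0337 0.2505] F [0.2 0.  1.1] M [ 1.48  0.69 -0.03] gap 0.0877 j [ 0.71  0.12 -0.59  0.54 -1.09 -1.54]
3 rows: xyz [ 0.0002  0.0042 -0.0072] a [-0.177 -0.211 -0.496] j end [ 0.75  0.19 -0.6   0.58 -1.12 -1.82] maxspd 0.79
```

Call:
{"api": "servo_tool", "payload": {
  "plan": [
    {"grip":0,"x":0.0,"y":0.0042,"z":-0.007,"ax":-0.177,"ay":-0.211,"az":-0.496},
    {"grip":0,"x":0.0,"y":0.0042,"z":-0.007,"ax":-0.177,"ay":-0.211,"az":-0.496},
    {"grip":0,"x":0.0,"y":0.0042,"z":-0.007,"ax":-0.16,"ay":-0.19,"az":-0.43},
    {"grip":0,"x":0.0,"y":0,"z":0,"ax":0,"ay":0,"az":0}
  ]
}}

```text
t: 11.75
position: [0.5465, 0.0465, 0.2302]
tool_rot: [0.594, -0.484, 0.638, 0.08]
force: [-0.4, 0.2, 0.2]
finger_gap: 0.0878
```

```bash
python3 -c "
from plan import *
import pickle
a=-110.4
path([pose(a,30,1)],[8])
o=r.get_obs();im=r.capture('wrist');pickle.dump((o,im),open('w3.pkl','wb'))
k=cam('wrist',o);ar=np.radians(a);big=cv2.resize(im[:,:,::-1],(800,600),interpolation=cv2.INTER_CUBIC)
vx=np.cos(ar)*U+np.sin(ar)*V;vy=-np.sin(ar)*U+np.cos(ar)*V
for P in [C+AX*.054+x*vx+y*vy for x in(.05,-.05) for y in(.015,-.015)]+[onT(ar,.092,.019),onT(np.radians(148),.092,.019)]:
    u=proj(W(P,s),k)/.64;print(u.round());cv2.drawMarker(big,tuple(int(v) for v in u),(255,0,255),0,8)
cv2.imwrite('pics/w3.png',big)
"
```

```text
t 11.75 p [0.5465 0.0465 0.2302] F [-0.4  0.2  0.2] M [ 1.76  0.6  -0.03] gap 0.0878 j [ 0.76  0.19 -0.6   0.59 -1.12 -1.82]
8 rows: xyz [ 0.0022 -0.0065 -0.0106] a [ 0.003  0.004 -0.001] j end [ 0.62  0.28 -0.74  0.74 -0.89 -1.9 ] maxspd 0.24
[378. 223.]
[429. 223.]
[375. 400.]
[432. 400.]
[403. 187.]
[549. 349.]
```

View pics/w3.png

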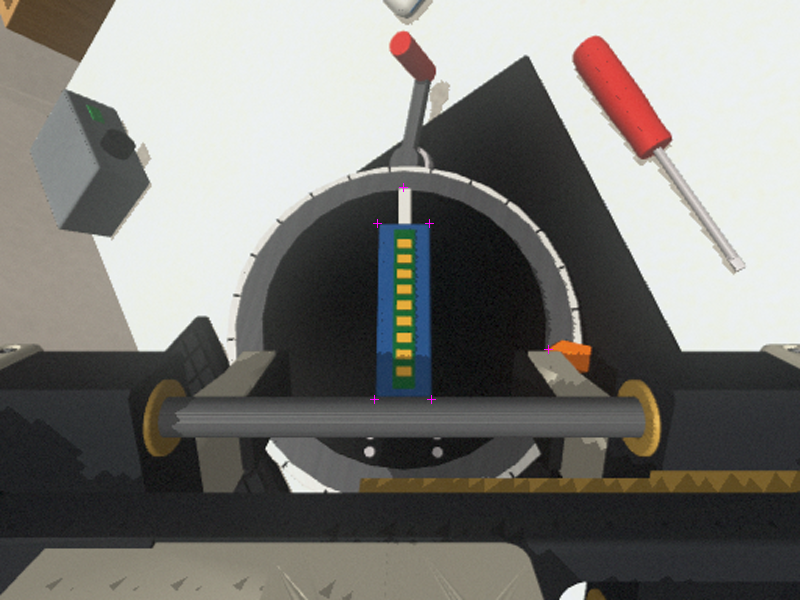

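The overlay matches the vise, mark and pointer tip (549,349) to 1–2 px. Descending to regrasp.

Call:
{"api": "servo_tool", "payload": {
  "plan": [
    {"grip":0,"x":0.0022,"y":-0.0065,"z":-0.0106,"ax":0,"ay":0,"az":0},
    {"grip":0,"x":0.0022,"y":-0.0065,"z":-0.0106,"ax":0,"ay":0,"az":0},
    {"grip":0,"x":0.0022,"y":-0.0065,"z":-0.0106,"ax":0,"ay":0,"az":0},
    {"grip":0,"x":0.0022,"y":-0.0065,"z":-0.0106,"ax":0,"ay":0,"az":0},
    {"grip":0,"x":0.0022,"y":-0.0065,"z":-0.0106,"ax":0,"ay":0,"az":0},
    {"grip":0,"x":0.0022,"y":-0.0065,"z":-0.0106,"ax":0,"ay":0,"az":0},
    {"grip":0,"x":0.0022,"y":-0.0065,"z":-0.0106,"ax":0,"ay":0,"az":0},
    {"grip":0,"x":0,"y":0,"z":0,"ax":0,"ay":0,"az":0}
  ]
}}

```text
t: 12.8
position: [0.5624, -0.0041, 0.1517]
tool_rot: [0.594, -0.483, 0.638, 0.081]
force: [0.0, 0.2, -0.5]
finger_gap: 0.0877
```

```bash
python3 -c "
from plan import *
path([pose(-110.4,30,1)],[1])
"
```

```text
t 12.8 p [ 0.5624 -0.0041  0.1517] F [ 0.   0.2 -0.5] M [1.72 0.61 0.01] gap 0.0877 j [ 0.63  0.26 -0.74  0.73 -0.9  -1.9 ]
1 rows: xyz [ 0.0015 -0.0016 -0.0064] a [ 0.005  0.027 -0.011] j end [ 0.62  0.28 -0.74  0.74 -0.89 -1.9 ] maxspd 0.1
```

Call:
{"api": "servo_tool", "payload": {
  "plan": [
    {"grip":255,"x":0.0015,"y":-0.0016,"z":-0.006,"ax":0.005,"ay":0.025,"az":-0.01},
    {"grip":255,"x":0,"y":0,"z":0,"ax":0,"ay":0,"az":0},
    {"grip":255,"x":0,"y":0,"z":0,"ax":0,"ay":0,"az":0},
    {"grip":255,"x":0,"y":0,"z":0,"ax":0,"ay":0,"az":0},
    {"grip":255,"x":0,"y":0,"z":0,"ax":0,"ay":0,"az":0},
    {"grip":255,"x":0,"y":0,"z":0,"ax":0,"ay":0,"az":0},
    {"grip":255,"x":0,"y":0,"z":0,"ax":0,"ay":0,"az":0},
    {"grip":255,"x":0,"y":0,"z":0,"ax":0,"ay":0,"az":0}
  ],
  "newtons": 12
}}

```text
t: 13.8
position: [0.564, -0.004, 0.1456]
tool_rot: [0.595, -0.482, 0.638, 0.082]
force: [5.0, -3.9, -0.7]
finger_gap: 0.0301
```

Call:
{"api": "servo_tool", "payload": {
  "plan": [
    {"grip":255,"x":0,"y":0,"z":0,"ax":0,"ay":0,"az":0},
    {"grip":255,"x":0,"y":0,"z":0,"ax":0,"ay":0,"az":0},
    {"grip":255,"x":0,"y":0,"z":0,"ax":0,"ay":0,"az":0}
  ],
  "newtons": 45
}}

```text
t: 14.18
position: [0.564, -0.0041, 0.1456]
tool_rot: [0.595, -0.482, 0.638, 0.082]
force: [-1.4, -0.0, 0.3]
finger_gap: 0.0299
```

```bash
python3 -c "
from plan import *
visephi(1)
path([pose(-110.4,30,1),pose(-160,30,1),pose(-208,30,1),pose(-212,30,1)],[1,8,8,2])
"
```

```text
phi from tool -110.46000000000001 y.AX -0.001 tilt 29.8
t 14.18 p [ 0.564  -0.0041  0.1456] F [-1.4 -0.   0.3] M [ 2.08  0.87 -0.21] gap 0.0299 j [ 0.62  0.27 -0.74  0.73 -0.89 -1.9 ]
1 rows: xyz [-0.0001 -0.0016 -0.0004] a [-0.026  0.012 -0.007] j end [ 0.62  0.28 -0.74  0.74 -0.89 -1.9 ] maxspd 0.03
8 rows: xyz [-0.0001  0.0002 -0.0001] a [ 0.439 -0.101 -0.781] j end [ 0.44  0.28 -0.43  0.19 -0.96 -2.05] maxspd 0.65
8 rows: xyz [0.0001 0.0002 0.    ] a [ 0.425 -0.098 -0.756] j end [ 0.2   0.22 -0.34 -0.25 -0.88 -2.28] maxspd 0.45
2 rows: xyz [0.0001 0.0001 0.    ] a [ 0.142 -0.033 -0.252] j end [ 0.18  0.22 -0.34 -0.29 -0.86 -2.29] maxspd 0.15
```

Call:
{"api": "servo_tool", "payload": {
  "plan": [
    {"grip":255,"x":0,"y":0.0,"z":0,"ax":0.4,"ay":-0.092,"az":-0.712},
    {"grip":255,"x":-0.0001,"y":0.0002,"z":-0.0001,"ax":0.4,"ay":-0.092,"az":-0.712},
    {"grip":255,"x":-0.0001,"y":0.0002,"z":-0.0001,"ax":0.4,"ay":-0.092,"az":-0.712},
    {"grip":255,"x":-0.0001,"y":0.0002,"z":-0.0001,"ax":0.4,"ay":-0.092,"az":-0.712},
    {"grip":255,"x":-0.0001,"y":0.0002,"z":-0.0001,"ax":0.4,"ay":-0.092,"az":-0.712},
    {"grip":255,"x":-0.0001,"y":0.0002,"z":-0.0001,"ax":0.4,"ay":-0.092,"az":-0.712},
    {"grip":255,"x":-0.0001,"y":0.0002,"z":-0.0001,"ax":0.4,"ay":-0.092,"az":-0.712},
    {"grip":255,"x":-0.0001,"y":0.0002,"z":-0.0001,"ax":0.4,"ay":-0.092,"az":-0.712}
  ]
}}

```text
t: 15.18
position: [0.564, -0.0041, 0.1457]
tool_rot: [0.694, -0.118, 0.71, -0.026]
force: [0.2, -3.8, -1.7]
finger_gap: 0.0297
```

```bash
python3 -c "
from plan import *
visephi(1)
path([pose(-205,30,1)],[8])
"
```

```text
phi from tool -156.44 y.AX 0.001 tilt 30.0
t 15.18 p [ 0.564  -0.0041  0.1457] F [ 0.2 -3.8 -1.7] M [-0.43 -0.56  0.41] gap 0.0297 j [ 0.46  0.28 -0.45  0.22 -0.96 -2.03]
8 rows: xyz [-0.0001  0.0002 -0.0001] a [ 0.431 -0.099 -0.764] j end [ 0.22  0.23 -0.34 -0.23 -0.88 -2.26] maxspd 0.46
```

Call:
{"api": "servo_tool", "payload": {
  "plan": [
    {"grip":255,"x":0,"y":0.0002,"z":0,"ax":0.38,"ay":-0.088,"az":-0.68},
    {"grip":255,"x":0,"y":0.0002,"z":0,"ax":0.38,"ay":-0.088,"az":-0.68},
    {"grip":255,"x":0,"y":0.0002,"z":0,"ax":0.38,"ay":-0.088,"az":-0.68},
    {"grip":255,"x":0,"y":0.0002,"z":0,"ax":0.38,"ay":-0.088,"az":-0.68},
    {"grip":255,"x":0,"y":0.0002,"z":0,"ax":0.38,"ay":-0.088,"az":-0.68},
    {"grip":255,"x":0,"y":0.0002,"z":0,"ax":0.38,"ay":-0.088,"az":-0.68},
    {"grip":255,"x":0,"y":0.0002,"z":0,"ax":0.38,"ay":-0.088,"az":-0.68},
    {"grip":255,"x":0,"y":0,"z":0,"ax":0,"ay":0,"az":0}
  ]
}}

```text
t: 16.18
position: [0.5641, -0.0042, 0.1457]
tool_rot: [0.692, 0.205, 0.682, -0.114]
force: [-0.9, 4.2, -3.0]
finger_gap: 0.0297
```

```bash
python3 -c "
from plan import *
import pickle
visephi(1)
o=r.get_obs();a={}
for n in('scene','side','wrist'): a[n]=r.capture(n)
pickle.dump((o,a),open('w4.pkl','wb'))
path([pose(-212,30,1)],[4])
c=[]
for n in('scene','side'):
    k=cam(n);u=proj(W(onT(np.radians(148),.095,.019),s),k).astype(int);print(n,u)
    c.append(cv2.resize(a[n][u[1]-30:u[1]+30,u[0]-40:u[0]+40,::-1],None,fx=5,fy=5,interpolation=cv2.INTER_CUBIC))
big=np.vstack([np.hstack(c),cv2.resize(a['wrist'][:,:,::-1],(400,300)).repeat(1,0) if 0 else cv2.copyMakeBorder(cv2.resize(a['wrist'][:,:,::-1],(400,300)),0,0,200,200,0)])
cv2.imwrite('pics/w4.png',big)
"
```

```text
phi from tool -195.11 y.AX 0.003 tilt 30.0
t 16.32 p [ 0.5641 -0.0041  0.1457] F [-1.3 -0.8 -1.3] M [-0.15 -0.31  0.04] gap 0.0297 j [ 0.27  0.24 -0.34 -0.13 -0.92 -2.21]
4 rows: xyz [-0.0001  0.0006 -0.0003] a [ 0.308 -0.074 -0.535] j end [ 0.18  0.22 -0.34 -0.29 -0.86 -2.29] maxspd 0.32
scene [261 207]
side [251 216]
```

View pics/w4.png

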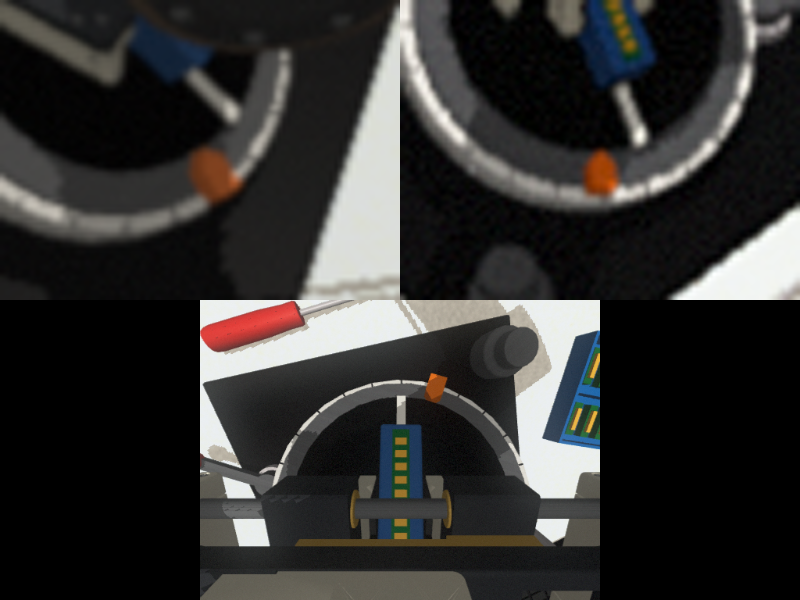

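Wrist view shows mark end and pointer together, with the mark about 15° short of it. I'll measure both angles in a crop.

```bash
cat > meas.py <<'E'
from plan import *
import pickle,sys
def unproj(uv,k,h=.019):
    f,cx,cy,R,t=k;d=R.T@np.array([(uv[0]-cx)/f,(uv[1]-cy)/f,1]);c=-R.T@t
    n=W(AX,[0,0,s[2]]);P0=W(C+AX*h,s);X=c+d*((P0-c)@n)/(d@n)
    q=Ro.from_euler('z',-s[2]).apply(X-P0);return q@U,q@V
def pol(uv,k,h=.019):
    a,b=unproj(uv,k,h);return round(np.degrees(np.arctan2(b,a))%360,2),round(np.hypot(a,b)*1e3,1)
def rectify(im,k,phi0,h=.019,sc=.0002):
    # polar strip: columns phi0-20..+20 (0.1deg*?), rows r 50..115mm
    ph=np.radians(np.linspace(phi0-25,phi0+25,800));rr=np.linspace(.115,.05,400)
    P=np.array([[proj(W(onT(p,q,h),s),k) for p in ph] for q in rr]).astype(np.float32)
    return cv2.remap(im,P[...,0],P[...,1],cv2.INTER_CUBIC)
E
cat > m4.py <<'E'
from meas import *
o,a=pickle.load(open('w4.pkl','rb'));k=cam('wrist',o)
st=rectify(a['wrist'],k,155);cv2.imwrite('pics/m4.png',st[:,:,::-1])
E
python3 m4.py
```

```text
(no output)
```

View pics/m4.png

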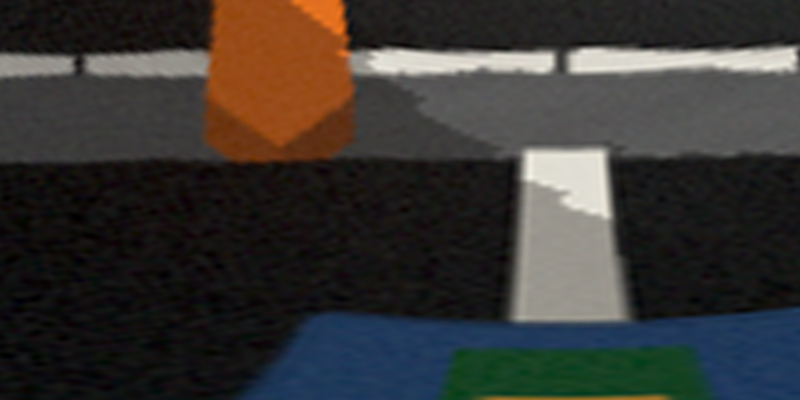

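Strip (16 px/deg): mark outer end at column 565 (φ≈165.3), pointer tip at column 279 (φ≈147.4), so 17.9° remain.

Call:
{"api": "servo_tool", "payload": {
  "plan": [
    {"grip":255,"x":0,"y":0.0002,"z":0,"ax":0.25,"ay":-0.057,"az":-0.444},
    {"grip":255,"x":0,"y":0.0002,"z":0,"ax":0.25,"ay":-0.057,"az":-0.444},
    {"grip":255,"x":0,"y":0.0002,"z":0,"ax":0.25,"ay":-0.057,"az":-0.444},
    {"grip":255,"x":0,"y":0.0002,"z":0,"ax":0.25,"ay":-0.057,"az":-0.444},
    {"grip":255,"x":0,"y":0.0002,"z":0,"ax":0.22,"ay":-0.05,"az":-0.39},
    {"grip":255,"x":0,"y":0,"z":0,"ax":0,"ay":0,"az":0},
    {"grip":255,"x":0,"y":0,"z":0,"ax":0,"ay":0,"az":0}
  ]
}}

```text
t: 17.2
position: [0.564, -0.0041, 0.1457]
tool_rot: [0.665, 0.349, 0.643, -0.152]
force: [-0.9, -0.7, -1.7]
finger_gap: 0.0297
```

```bash
cat > m5.py <<'E'
from meas import *
n=sys.argv[1];visephi(1)
o=r.get_obs();im=r.capture('wrist');pickle.dump((o,im),open(f'{n}.pkl','wb'))
st=rectify(im,cam('wrist',o),147.5);cv2.imwrite(f'pics/{n}.png',st[:,:,::-1])
h=cv2.cvtColor(st,cv2.COLOR_RGB2HSV);org=(h[...,1]>150)&(h[...,0]<18)
wh=(h[...,1]<60)&(h[...,2]>100)
for row in(30,60,80,100,120,130,140,145,150,155,160): print('o',row,(lambda c:(c.min(),c.max(),c.mean().round(1)) if len(c) else 0)(np.where(org[row])[0]),end=';')
print()
for row in range(160,320,20): print('w',row,(lambda c:(c.min(),c.max(),np.mean([c.min(),c.max()])) if len(c) else 0)(200+np.where(wh[row,200:600])[0]),end=';')
print(o['force'].round(1),o['t'])
E
python3 m5.py m5
```

```text
phi from tool -213.09 y.AX 0.004 tilt 30.0
o 30 (np.int64(308), np.int64(471), np.float64(398.0));o 60 (np.int64(333), np.int64(469), np.float64(401.0));o 80 (np.int64(329), np.int64(474), np.float64(401.5));o 100 (np.int64(329), np.int64(474), np.float64(401.5));o 120 (np.int64(330), np.int64(474), np.float64(402.0));o 130 (np.int64(330), np.int64(476), np.float64(403.0));o 140 (np.int64(329), np.int64(475), np.float64(402.0));o 145 (np.int64(334), np.int64(470), np.float64(402.0));o 150 (np.int64(341), np.int64(462), np.float64(401.5));o 155 (np.int64(348), np.int64(455), np.float64(410.3));o 160 (np.int64(446), np.int64(453), np.float64(449.5));
w 160 (np.int64(360), np.int64(441), np.float64(400.5));w 180 (np.int64(360), np.int64(441), np.float64(400.5));w 200 (np.int64(356), np.int64(443), np.float64(399.5));w 220 (np.int64(355), np.int64(444), np.float64(399.5));w 240 (np.int64(353), np.int64(450), np.float64(401.5));w 260 (np.int64(352), np.int64(452), np.float64(402.0));w 280 (np.int64(351), np.int64(455), np.float64(403.0));w 300 (np.int64(349), np.int64(459), np.float64(404.0));[-0.9 -0.7 -1.7] 17.2
```

View pics/m5.png

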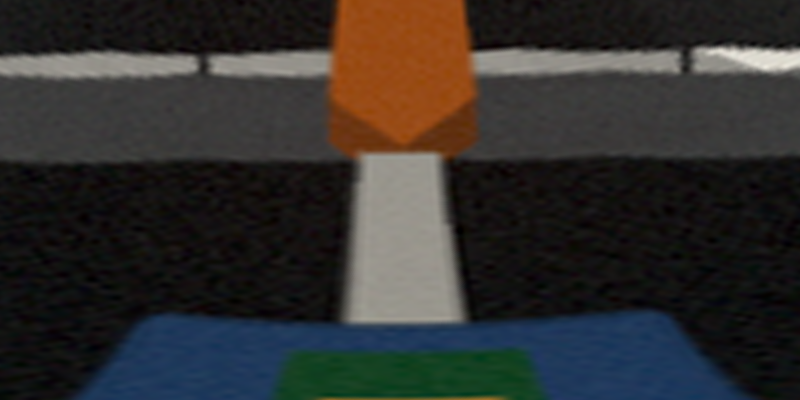

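The mark centre (col ≈401) and the pointer tip (col ≈402) agree within about 0.1°. Releasing and backing off.

Call:
{"api": "servo_tool", "payload": {
  "plan": [
    {"grip":0,"x":0,"y":0,"z":0,"ax":0,"ay":0,"az":0},
    {"grip":0,"x":0,"y":0,"z":0,"ax":0,"ay":0,"az":0},
    {"grip":0,"x":0,"y":0,"z":0,"ax":0,"ay":0,"az":0},
    {"grip":0,"x":0,"y":0,"z":0,"ax":0,"ay":0,"az":0},
    {"grip":0,"x":0,"y":0,"z":0,"ax":0,"ay":0,"az":0},
    {"grip":0,"x":0,"y":0,"z":0,"ax":0,"ay":0,"az":0},
    {"grip":0,"x":0,"y":0,"z":0,"ax":0,"ay":0,"az":0}
  ]
}}

```text
t: 18.12
position: [0.5638, -0.0031, 0.1457]
tool_rot: [0.664, 0.349, 0.644, -0.151]
force: [0.8, 0.2, -0.2]
finger_gap: 0.0872
```

```bash
python3 m5.py m6; python3 -c "
from plan import *
lever=.165
P=lambda q,z:W(knob(q,z),s)
print('knob now',P(lever,.06),'end',P(1.1,.06),'mid',P(.6,.06))
path([pose(-213.1,30,1,back=.12)],[8])
"
```

```text
phi from tool -213.01999999999998 y.AX 0.005 tilt 30.1
o 30 (np.int64(330), np.int64(470), np.float64(400.0));o 60 (np.int64(334), np.int64(468), np.float64(401.0));o 80 (np.int64(329), np.int64(473), np.float64(401.0));o 100 (np.int64(330), np.int64(474), np.float64(402.0));o 120 (np.int64(328), np.int64(474), np.float64(401.0));o 130 (np.int64(328), np.int64(475), np.float64(401.5));o 140 (np.int64(330), np.int64(473), np.float64(401.5));o 145 (np.int64(334), np.int64(467), np.float64(400.5));o 150 (np.int64(340), np.int64(460), np.float64(392.5));o 155 (np.int64(444), np.int64(453), np.float64(448.5));o 160 0;
w 160 (np.int64(357), np.int64(440), np.float64(398.5));w 180 (np.int64(357), np.int64(441), np.float64(399.0));w 200 (np.int64(356), np.int64(443), np.float64(399.5));w 220 (np.int64(355), np.int64(445), np.float64(400.0));w 240 (np.int64(353), np.int64(447), np.float64(400.0));w 260 (np.int64(352), np.int64(449), np.float64(400.5));w 280 (np.int64(350), np.int64(454), np.float64(402.0));w 300 (np.int64(348), np.int64(457), np.float64(402.5));[ 0.8  0.2 -0.2] 18.125
knob now [ 0.47251466 -0.19712838  0.06      ] end [ 0.45526309 -0.12711761  0.06      ] mid [ 0.45621699 -0.16669075  0.06      ]
t 18.18 p [ 0.5638 -0.0031  0.1457] F [-0.8  0.5 -0. ] M [-0.9   0.36  0.02] gap 0.0872 j [ 0.18  0.21 -0.34 -0.3  -0.87 -2.3 ]
8 rows: xyz [-0.002  -0.0036  0.0143] a [ 0.003 -0.004  0.   ] j end [ 0.13  0.09 -0.23 -0.26 -1.11 -2.33] maxspd 0.24
```

Still aligned after release (about 0.1°). I'll retreat and plan the lever push: closed fingers following the knob's arc from behind.

Call:
{"api": "servo_tool", "payload": {
  "plan": [
    {"grip":0,"x":-0.002,"y":-0.0036,"z":0.0143,"ax":0,"ay":0,"az":0},
    {"grip":0,"x":-0.002,"y":-0.0036,"z":0.0143,"ax":0,"ay":0,"az":0},
    {"grip":0,"x":-0.002,"y":-0.0036,"z":0.0143,"ax":0,"ay":0,"az":0},
    {"grip":0,"x":-0.002,"y":-0.0036,"z":0.0143,"ax":0,"ay":0,"az":0},
    {"grip":0,"x":-0.002,"y":-0.0036,"z":0.0143,"ax":0,"ay":0,"az":0},
    {"grip":0,"x":-0.002,"y":-0.0036,"z":0.0143,"ax":0,"ay":0,"az":0},
    {"grip":0,"x":-0.002,"y":-0.0036,"z":0.0143,"ax":0,"ay":0,"az":0},
    {"grip":0,"x":-0.002,"y":-0.0036,"z":0.0143,"ax":0,"ay":0,"az":0}
  ]
}}

```text
t: 19.18
position: [0.5465, -0.0342, 0.269]
tool_rot: [0.665, 0.349, 0.643, -0.151]
force: [-0.1, -0.4, 0.7]
finger_gap: 0.088
```

```bash
cat > lev.py <<'E'
from plan import *
def lp(q,gap,z,fl=0): # finger centre behind knob by gap; tool z along push
    k=W(knob(q,z),s);t=np.pi+1.1-q-np.pi/2+s[2];d=np.array([np.cos(t),np.sin(t),0])
    return down(*(k-gap*d),np.degrees(t)+90+180*fl)
E
cat > l1.py <<'E'
from lev import *
k=cam('scene');f,cx,cy,R,t=k
for n,u,v in(('mouse',482,184),('mL',455,183),('mR',510,185)):
    d=R.T@np.array([(u*.64-cx)/f,(v*.64-cy)/f,1]);c=-R.T@t;print(n,(c+d*(.02-c[2])/d[2]).round(3))
print(lp(.165,.045,.058)[0])
for fl in(0,1):
    print('fl',fl);path([lp(.165,.045,.22,fl),lp(.165,.045,.058,fl),lp(.165,.025,.058,fl),lp(.5,.021,.058,fl),lp(.8,.021,.058,fl),lp(1.1,.021,.058,fl),lp(1.1,.06,.058,fl),lp(1.1,.06,.25,fl)],[16,8,4,8,8,8,4,8])
E
python3 l1.py
```

```text
mouse [ 0.401 -0.3    0.02 ]
mL [ 0.455 -0.296  0.02 ]
mR [ 0.344 -0.303  0.02 ]
[ 0.50181646 -0.23128105  0.058     ]
fl 0
t 19.18 p [ 0.5465 -0.0342  0.269 ] F [-0.1 -0.4  0.7] M [-0.9   0.34  0.05] gap 0.088 j [ 0.12  0.08 -0.21 -0.26 -1.13 -2.33]
16 rows: xyz [-0.0028 -0.0123 -0.0031] a [-0.114 -0.19   1.553] j end [-0.08  0.17 -0.3  -0.   -1.1   0.79] maxspd 1.8
8 rows: xyz [ 0.      0.     -0.0202] a [0. 0. 0.] j end [-0.08  0.35 -0.48  0.   -0.74  0.79] maxspd 0.37
4 rows: xyz [-0.0033  0.0038  0.    ] a [0. 0. 0.] j end [-0.05  0.33 -0.52 -0.   -0.72  0.76] maxspd 0.08
8 rows: xyz [-0.0028  0.0028  0.    ] a [ 0.     0.    -0.349] j end [-0.    0.29 -0.59 -0.   -0.7   0.38] maxspd 0.38
8 rows: xyz [-0.0014  0.0027  0.    ] a [ 0.     0.    -0.312] j end [ 0.04  0.26 -0.63  0.   -0.69  0.03] maxspd 0.35
8 rows: xyz [-0.0006  0.003   0.    ] a [-0.    -0.    -0.313] j end [ 0.1   0.24 -0.65  0.   -0.68 -0.33] maxspd 0.36
4 rows: xyz [-0.0022 -0.0095  0.    ] a [0. 0. 0.] j end [ 0.01  0.25 -0.64 -0.   -0.68 -0.24] maxspd 0.17
8 rows: xyz [0.    0.    0.024] a [0. 0. 0.] j end [
[... 1527 characters left out ...]
3 [ 0.04  0.25 -0.64 -0.   -0.68 -3.4 ] 0.0
  BAD 4 [ 0.01  0.25 -0.64 -0.   -0.68 -3.38] 0.0
4 rows: xyz [-0.0022 -0.0095  0.    ] a [0. 0. 0.] j end [ 0.01  0.25 -0.64 -0.   -0.68 -3.38] maxspd 0.17
  BAD 1 [ 0.01  0.21 -0.62 -0.   -0.74 -3.38] 0.0
  BAD 2 [ 0.01  0.18 -0.59 -0.   -0.8  -3.38] 0.0
  BAD 3 [ 0.01  0.14 -0.56  0.   -0.86 -3.38] 0.0
  BAD 4 [ 0.01  0.11 -0.53  0.   -0.92 -3.38] 0.0
  BAD 5 [ 0.01  0.09 -0.5  -0.   -0.98 -3.38] 0.0
  BAD 6 [ 0.01  0.06 -0.47 -0.   -1.04 -3.38] 0.0
  BAD 7 [ 0.01  0.04 -0.43 -0.   -1.1  -3.38] 0.0
  BAD 8 [ 0.01  0.02 -0.4   0.   -1.15 -3.38] 0.0
8 rows: xyz [0.    0.    0.024] a [0. 0. 0.] j end [ 0.01  0.02 -0.4   0.   -1.15 -3.38] maxspd 0.5
```

Call:
{"api": "servo_tool", "payload": {
  "plan": [
    {"grip":255,"x":-0.003,"y":-0.02,"z":0,"ax":-0.07,"ay":-0.117,"az":0.956},
    {"grip":255,"x":-0.003,"y":-0.02,"z":0,"ax":-0.07,"ay":-0.117,"az":0.956},
    {"grip":255,"x":-0.003,"y":-0.02,"z":0,"ax":-0.07,"ay":-0.117,"az":0.956},
    {"grip":255,"x":-0.003,"y":-0.02,"z":0,"ax":-0.07,"ay":-0.117,"az":0.956},
    {"grip":255,"x":-0.003,"y":-0.02,"z":0,"ax":-0.07,"ay":-0.117,"az":0.956},
    {"grip":255,"x":-0.003,"y":-0.02,"z":0,"ax":-0.07,"ay":-0.117,"az":0.956},
    {"grip":255,"x":-0.003,"y":-0.02,"z":0,"ax":-0.07,"ay":-0.117,"az":0.956},
    {"grip":255,"x":-0.003,"y":-0.02,"z":0,"ax":-0.07,"ay":-0.117,"az":0.956}
  ],
  "newtons": 10
}}

```text
t: 20.18
position: [0.5215, -0.1993, 0.2749]
tool_rot: [0.707, 0.003, 0.687, 0.169]
force: [0.0, -0.1, -0.1]
finger_gap: 0.0131
```

Call:
{"api": "servo_tool", "payload": {
  "plan": [
    {"grip":255,"x":-0.001,"y":-0.002,"z":-0.002,"ax":-0.07,"ay":-0.117,"az":0.956},
    {"grip":255,"x":-0.001,"y":-0.002,"z":-0.002,"ax":-0.07,"ay":-0.117,"az":0.956},
    {"grip":255,"x":-0.001,"y":-0.002,"z":-0.002,"ax":-0.07,"ay":-0.117,"az":0.956},
    {"grip":255,"x":-0.001,"y":-0.002,"z":-0.002,"ax":-0.07,"ay":-0.117,"az":0.956},
    {"grip":255,"x":-0.001,"y":-0.002,"z":-0.002,"ax":-0.07,"ay":-0.117,"az":0.956},
    {"grip":255,"x":-0.001,"y":-0.002,"z":-0.002,"ax":-0.07,"ay":-0.117,"az":0.956},
    {"grip":255,"x":-0.001,"y":-0.002,"z":-0.002,"ax":-0.07,"ay":-0.117,"az":0.956},
    {"grip":255,"x":-0.001,"y":-0.002,"z":-0.002,"ax":-0.07,"ay":-0.117,"az":0.956}
  ]
}}

```text
t: 21.18
position: [0.5126, -0.2189, 0.261]
tool_rot: [0.588, -0.343, 0.579, 0.449]
force: [-0.4, -0.1, 0.1]
finger_gap: 0.0003
```

```bash
python3 -c "
from lev import *
path([lp(.165,.045,.22),lp(.165,.045,.058)],[8,8])"
```

```text
t 21.18 p [ 0.5126 -0.2189  0.261 ] F [-0.4 -0.1  0.1] M [-0.4  -0.16 -0.01] gap 0.0003 j [-0.14  0.23 -0.08 -0.12 -1.35 -0.21]
8 rows: xyz [-0.0013 -0.0015 -0.0051] a [-0.082 -0.144  1.131] j end [-0.08  0.17 -0.3  -0.   -1.1   0.79] maxspd 1.02
8 rows: xyz [ 0.      0.     -0.0202] a [0. 0. 0.] j end [-0.08  0.35 -0.48 -0.   -0.74  0.79] maxspd 0.37
```

Call:
{"api": "servo_tool", "payload": {
  "plan": [
    {"grip":255,"x":-0.001,"y":-0.0015,"z":-0.005,"ax":-0.07,"ay":-0.12,"az":0.98},
    {"grip":255,"x":-0.001,"y":-0.0015,"z":-0.005,"ax":-0.07,"ay":-0.12,"az":0.98},
    {"grip":255,"x":-0.001,"y":-0.0015,"z":-0.005,"ax":-0.07,"ay":-0.12,"az":0.98},
    {"grip":255,"x":-0.001,"y":-0.0015,"z":-0.005,"ax":-0.07,"ay":-0.12,"az":0.98},
    {"grip":255,"x":-0.001,"y":-0.0015,"z":-0.005,"ax":-0.07,"ay":-0.12,"az":0.98},
    {"grip":255,"x":-0.001,"y":-0.0015,"z":-0.005,"ax":-0.07,"ay":-0.12,"az":0.98},
    {"grip":255,"x":-0.001,"y":-0.0015,"z":-0.005,"ax":-0.07,"ay":-0.12,"az":0.98},
    {"grip":255,"x":-0.001,"y":-0.0015,"z":-0.005,"ax":-0.07,"ay":-0.12,"az":0.98}
  ]
}}

```text
t: 22.18
position: [0.5043, -0.2324, 0.223]
tool_rot: [0.331, -0.617, 0.333, 0.632]
force: [-0.2, 0.8, 1.7]
finger_gap: 0.0007
```

```bash
cat > l2.py <<'E'
from lev import *
import pickle
path([lp(.165,.045,.2),lp(.165,.045,.058)],[3,8])
o=r.get_obs();a={n:r.capture(n) for n in('scene','side','wrist')};pickle.dump((o,a),open('w7.pkl','wb'))
# knob top red centroid vs predicted
for n in a:
    k=cam(n,o);u=proj(W(knob(.165,.079),s),k);u2=proj(W(knob(.165,.029),s),k)
    h=cv2.cvtColor(a[n],cv2.COLOR_RGB2HSV);m=((h[...,0]<4)|(h[...,0]>176))&(h[...,1]>150)&(h[...,2]>60)
    Y,X=np.where(m);c=(u+u2)/2;z=(np.hypot(X-c[0],Y-c[1])<30);print(n,'pred mid',c.round(1),'red',X[z].mean() if z.any() else None,Y[z].mean() if z.any() else None,z.sum())
E
python3 l2.py
```

```text
t 22.18 p [ 0.5043 -0.2324  0.223 ] F [-0.2  0.8  1.7] M [-0.09  0.06 -0.01] gap 0.0007 j [-0.08  0.19 -0.26 -0.01 -1.14  0.68]
3 rows: xyz [-0.0008  0.0004 -0.0077] a [-0.016 -0.057  0.319] j end [-0.08  0.19 -0.32  0.   -1.06  0.79] maxspd 0.29
8 rows: xyz [ 0.      0.     -0.0178] a [0. 0. 0.] j end [-0.08  0.35 -0.48  0.   -0.74  0.79] maxspd 0.32
scene pred mid [284.7 136.1] red 285.8392857142857 134.89285714285714 56
side pred mid [306.6 180.8] red 306.62745098039215 180.47058823529412 51
wrist pred mid [261.  216.7] red 262.1044776119403 220.57462686567163 134
```

Knob detections match prediction in all three views. Descending behind it.

Call:
{"api": "servo_tool", "payload": {
  "plan": [
    {"grip":255,"x":-0.001,"y":0.0,"z":-0.014,"ax":-0.016,"ay":-0.05,"az":0.3},
    {"grip":255,"x":-0.001,"y":0.0,"z":-0.023,"ax":-0.016,"ay":-0.05,"az":0.3},
    {"grip":255,"x":0,"y":0,"z":-0.023,"ax":-0.016,"ay":-0.05,"az":0.15},
    {"grip":255,"x":0,"y":0,"z":-0.023,"ax":0,"ay":0,"az":0},
    {"grip":255,"x":0,"y":0,"z":-0.023,"ax":0,"ay":0,"az":0},
    {"grip":255,"x":0,"y":0,"z":-0.023,"ax":0,"ay":0,"az":0},
    {"grip":255,"x":0,"y":0,"z":-0.02,"ax":0,"ay":0,"az":0},
    {"grip":255,"x":0,"y":0,"z":0,"ax":0,"ay":0,"az":0}
  ]
}}

```text
t: 23.32
position: [0.5053, -0.2334, 0.0739]
tool_rot: [0.313, -0.634, 0.312, 0.635]
force: [0.2, -0.8, 0.4]
finger_gap: 0.0004
```

```bash
python3 -c "
from lev import *
path([lp(.165,.024,.058),lp(.5,.021,.058),lp(.8,.021,.058)],[4,8,8])"
```

```text
t 23.32 p [ 0.5053 -0.2334  0.0739] F [ 0.2 -0.8  0.4] M [-0.02  0.13 -0.03] gap 0.0004 j [-0.08  0.33 -0.46 -0.   -0.78  0.74]
4 rows: xyz [-0.0043  0.0045 -0.004 ] a [-0.002 -0.001  0.113] j end [-0.05  0.32 -0.52 -0.   -0.72  0.76] maxspd 0.13
8 rows: xyz [-0.0027  0.0027  0.    ] a [ 0.     0.    -0.349] j end [-0.    0.29 -0.59  0.   -0.7   0.38] maxspd 0.38
8 rows: xyz [-0.0014  0.0027  0.    ] a [ 0.     0.    -0.312] j end [ 0.04  0.26 -0.63  0.   -0.69  0.03] maxspd 0.35
```

Call:
{"api": "servo_tool", "payload": {
  "plan": [
    {"grip":255,"x":0,"y":0,"z":-0.008,"ax":0,"ay":0,"az":0.2},
    {"grip":255,"x":0,"y":0,"z":-0.008,"ax":0,"ay":0,"az":0.2},
    {"grip":255,"x":-0.0043,"y":0.0045,"z":0,"ax":0,"ay":0,"az":0},
    {"grip":255,"x":-0.0043,"y":0.0045,"z":0,"ax":0,"ay":0,"az":0},
    {"grip":255,"x":-0.0043,"y":0.0045,"z":0,"ax":0,"ay":0,"az":0},
    {"grip":255,"x":-0.0043,"y":0.0045,"z":0,"ax":0,"ay":0,"az":0}
  ]
}}

```text
t: 24.08
position: [0.489, -0.2147, 0.0598]
tool_rot: [-0.298, 0.643, -0.296, -0.641]
force: [-0.5, 0.7, 0.2]
finger_gap: 0.0004
```

Call:
{"api": "servo_tool", "payload": {
  "plan": [
    {"grip":255,"x":-0.003,"y":0.003,"z":0,"ax":0,"ay":0,"az":-0.35},
    {"grip":255,"x":-0.003,"y":0.003,"z":0,"ax":0,"ay":0,"az":-0.35},
    {"grip":255,"x":-0.003,"y":0.003,"z":0,"ax":0,"ay":0,"az":-0.35},
    {"grip":255,"x":-0.003,"y":0.003,"z":0,"ax":0,"ay":0,"az":-0.35},
    {"grip":255,"x":-0.002,"y":0.003,"z":0,"ax":0,"ay":0,"az":-0.35},
    {"grip":255,"x":-0.002,"y":0.003,"z":0,"ax":0,"ay":0,"az":-0.35}
  ]
}}

```text
t: 24.82
position: [0.4708, -0.1969, 0.0606]
tool_rot: [-0.377, 0.6, -0.378, -0.596]
force: [0.4, -4.2, -3.1]
finger_gap: 0.0008
```

```bash
python3 -c "
from lev import *
for q in(.4,.5,.6): path([lp(q,.021,.058)],[1])
path([lp(.8,.021,.058),lp(1.1,.021,.058)],[8,8])"
```

```text
t 24.82 p [ 0.4708 -0.1969  0.0606] F [ 0.4 -4.2 -3.1] M [-1.4   0.09  0.06] gap 0.0008 j [-0.01  0.28 -0.58  0.01 -0.7   0.45]
1 rows: xyz [ 0.0009 -0.0034 -0.0026] a [0.029 0.03  0.24 ] j end [-0.02  0.3  -0.57  0.   -0.71  0.49] maxspd 0.34
t 24.82 p [ 0.4708 -0.1969  0.0606] F [ 0.4 -4.2 -3.1] M [-1.4   0.09  0.06] gap 0.0008 j [-0.01  0.28 -0.58  0.01 -0.7   0.45]
1 rows: xyz [-0.0043  0.003  -0.0026] a [ 0.03   0.029 -0.593] j end [-0.    0.29 -0.59 -0.   -0.7   0.38] maxspd 0.57
t 24.82 p [ 0.4708 -0.1969  0.0606] F [ 0.4 -4.2 -3.1] M [-1.4   0.09  0.06] gap 0.0008 j [-0.01  0.28 -0.58  0.01 -0.7   0.45]
1 rows: xyz [-0.0089  0.0099 -0.0026] a [ 0.032  0.027 -1.427] j end [ 0.01  0.28 -0.6  -0.   -0.69  0.26] maxspd 1.49
t 24.82 p [ 0.4708 -0.1969  0.0606] F [ 0.4 -4.2 -3.1] M [-1.4   0.09  0.06] gap 0.0008 j [-0.01  0.28 -0.58  0.01 -0.7   0.45]
8 rows: xyz [-0.002   0.0031 -0.0003] a [ 0.004  0.003 -0.387] j end [ 0.04  0.26 -0.63 -0.   -0.69  0.03] maxspd 0.42
8 rows: xyz [-0.0006  0.003   0.    ] a [-0.    -0.    -0.313] j end [ 0.1   0.24 -0.65 -0.   -0.68 -0.33] maxspd 0.36
```

Contact made, pushing at about 4–5 N as expected. Continuing along the arc.

Call:
{"api": "servo_tool", "payload": {
  "plan": [
    {"grip":255,"x":-0.002,"y":0.003,"z":-0.0003,"ax":0,"ay":0,"az":-0.387},
    {"grip":255,"x":-0.002,"y":0.003,"z":-0.0003,"ax":0,"ay":0,"az":-0.387},
    {"grip":255,"x":-0.002,"y":0.003,"z":-0.0003,"ax":0,"ay":0,"az":-0.387},
    {"grip":255,"x":-0.002,"y":0.003,"z":-0.0003,"ax":0,"ay":0,"az":-0.387},
    {"grip":255,"x":-0.002,"y":0.003,"z":-0.0003,"ax":0,"ay":0,"az":-0.387},
    {"grip":255,"x":-0.002,"y":0.0032,"z":-0.0003,"ax":0,"ay":0,"az":-0.387},
    {"grip":255,"x":-0.001,"y":0.0032,"z":-0.0003,"ax":0,"ay":0,"az":-0.387},
    {"grip":255,"x":-0.001,"y":0.0032,"z":-0.0003,"ax":0,"ay":0,"az":-0.387}
  ]
}}

```text
t: 25.82
position: [0.4563, -0.1728, 0.0606]
tool_rot: [-0.483, 0.519, -0.485, -0.512]
force: [-1.0, -2.1, 0.1]
finger_gap: 0.0003
```

```bash
python3 -c "
from lev import *
path([lp(.8,.021,.058)],[1])
path([lp(1.0,.021,.058),lp(1.1,.021,.058)],[6,4])"
```

```text
t 25.82 p [ 0.4563 -0.1728  0.0606] F [-1.  -2.1  0.1] M [-1.14  0.25 -0.03] gap 0.0003 j [ 0.05  0.25 -0.63  0.02 -0.68  0.  ]
1 rows: xyz [-0.0013  0.0009 -0.0026] a [0.077 0.052 0.09 ] j end [ 0.04  0.26 -0.63  0.   -0.69  0.03] maxspd 0.22
t 25.82 p [ 0.4563 -0.1728  0.0606] F [-1.  -2.1  0.1] M [-1.14  0.25 -0.03] gap 0.0003 j [ 0.05  0.25 -0.63  0.02 -0.68  0.  ]
6 rows: xyz [-0.0008  0.0028 -0.0004] a [ 0.014  0.007 -0.263] j end [ 0.08  0.25 -0.65  0.   -0.68 -0.21] maxspd 0.28
4 rows: xyz [-0.0002  0.0021  0.    ] a [ 0.     0.    -0.208] j end [ 0.1   0.24 -0.65  0.   -0.68 -0.33] maxspd 0.24
```

Call:
{"api": "servo_tool", "payload": {
  "plan": [
    {"grip":255,"x":-0.0008,"y":0.003,"z":-0.0004,"ax":0.014,"ay":0.007,"az":-0.263},
    {"grip":255,"x":-0.0008,"y":0.003,"z":-0.0004,"ax":0.014,"ay":0.007,"az":-0.263},
    {"grip":255,"x":-0.0008,"y":0.003,"z":-0.0004,"ax":0.014,"ay":0.007,"az":-0.263},
    {"grip":255,"x":-0.0008,"y":0.003,"z":-0.0004,"ax":0.014,"ay":0.007,"az":-0.263},
    {"grip":255,"x":-0.0008,"y":0.003,"z":-0.0004,"ax":0.014,"ay":0.007,"az":-0.263},
    {"grip":255,"x":-0.0005,"y":0.003,"z":-0.0004,"ax":0.014,"ay":0.007,"az":-0.263}
  ]
}}

```text
t: 26.58
position: [0.452, -0.154, 0.0592]
tool_rot: [0.533, -0.465, 0.532, 0.464]
force: [0.8, -3.1, 1.9]
finger_gap: 0.0006
```

```bash
python3 -c "
from lev import *
path([lp(1.0,.021,.058)],[1])
path([lp(1.1,.021,.058)],[4])"
```

```text
t 26.57 p [ 0.452  -0.154   0.0592] F [ 0.8 -3.1  1.9] M [-1.08  0.12 -0.02] gap 0.0006 j [ 0.09  0.24 -0.65  0.   -0.68 -0.22]
1 rows: xyz [-0.0008 -0.0018 -0.0012] a [0.002 0.016 0.087] j end [ 0.08  0.25 -0.65  0.   -0.68 -0.21] maxspd 0.12
t 26.57 p [ 0.452  -0.154   0.0592] F [ 0.8 -3.1  1.9] M [-1.08  0.12 -0.02] gap 0.0006 j [ 0.09  0.24 -0.65  0.   -0.68 -0.22]
4 rows: xyz [-0.0004  0.0016 -0.0003] a [ 0.001  0.004 -0.187] j end [ 0.1   0.24 -0.65 -0.   -0.68 -0.33] maxspd 0.21
```

Call:
{"api": "servo_tool", "payload": {
  "plan": [
    {"grip":255,"x":-0.0003,"y":0.002,"z":0,"ax":0,"ay":0,"az":-0.187},
    {"grip":255,"x":-0.0003,"y":0.002,"z":0,"ax":0,"ay":0,"az":-0.187},
    {"grip":255,"x":0,"y":0.0015,"z":0,"ax":0,"ay":0,"az":-0.187}
  ]
}}

```text
t: 26.95
position: [0.4515, -0.148, 0.0591]
tool_rot: [0.55, -0.446, 0.549, 0.445]
force: [-0.0, -4.2, 1.4]
finger_gap: 0.0008
```

Call:
{"api": "servo_tool", "payload": {
  "plan": [
    {"grip":255,"x":0,"y":0.0015,"z":0,"ax":0,"ay":0,"az":-0.1},
    {"grip":255,"x":0,"y":0.0015,"z":0,"ax":0,"ay":0,"az":0}
  ]
}}

```text
t: 27.2
position: [0.4513, -0.1471, 0.0593]
tool_rot: [0.551, -0.443, 0.553, 0.441]
force: [2.9, -20.0, -2.0]
finger_gap: 0.0005
```

Call:
{"api": "servo_tool", "payload": {
  "plan": [
    {"grip":255,"x":0,"y":0.0015,"z":0,"ax":0,"ay":0,"az":0},
    {"grip":255,"x":0,"y":0.0015,"z":0,"ax":0,"ay":0,"az":0}
  ]
}}

```text
t: 27.45
position: [0.4513, -0.1472, 0.0594]
tool_rot: [0.55, -0.444, 0.554, 0.44]
force: [2.5, -17.7, -3.3]
finger_gap: 0.0005
```

Force jumped from 4 N to about 20 N with no further motion, at the predicted home position, so the lever is against its stop. Backing away and checking.

Call:
{"api": "servo_tool", "payload": {
  "plan": [
    {"grip":255,"x":-0.003,"y":-0.012,"z":0,"ax":0,"ay":0,"az":0},
    {"grip":255,"x":-0.003,"y":-0.014,"z":0,"ax":0,"ay":0,"az":0},
    {"grip":255,"x":-0.003,"y":-0.014,"z":0,"ax":0,"ay":0,"az":0},
    {"grip":255,"x":0,"y":-0.01,"z":0.02,"ax":0,"ay":0,"az":0},
    {"grip":255,"x":0,"y":-0.01,"z":0.035,"ax":0,"ay":0,"az":0},
    {"grip":255,"x":0,"y":-0.02,"z":0.035,"ax":0,"ay":0,"az":0},
    {"grip":255,"x":0,"y":-0.03,"z":0.035,"ax":0,"ay":0,"az":0},
    {"grip":255,"x":0,"y":-0.03,"z":0.035,"ax":0,"ay":0,"az":0}
  ]
}}

```text
t: 28.45
position: [0.4366, -0.2923, 0.2205]
tool_rot: [0.549, -0.441, 0.556, 0.442]
force: [1.7, 0.0, -0.6]
finger_gap: 0.0004
```

Call:
{"api": "servo_tool", "payload": {
  "plan": [
    {"grip":255,"x":0,"y":-0.03,"z":0.02,"ax":0,"ay":0,"az":0},
    {"grip":255,"x":0,"y":-0.03,"z":0.02,"ax":0,"ay":0,"az":0},
    {"grip":255,"x":0,"y":-0.03,"z":0,"ax":0,"ay":0,"az":0},
    {"grip":255,"x":0,"y":0,"z":0,"ax":0,"ay":0,"az":0},
    {"grip":255,"x":0,"y":0,"z":0,"ax":0,"ay":0,"az":0}
  ]
}}

```text
t: 29.08
position: [0.4348, -0.3894, 0.2646]
tool_rot: [0.552, -0.441, 0.555, 0.439]
force: [0.3, 0.1, 0.2]
finger_gap: 0.0005
```

```bash
cat > fin.py <<'E'
from meas import *
o=r.get_obs();a={n:r.capture(n) for n in('scene','side','wrist')};pickle.dump((o,a),open('w8.pkl','wb'));print(o['t'],o['position'],o['force'].round(1))
c=[]
for n in a:
    k=cam(n,o)
    h=cv2.cvtColor(a[n],cv2.COLOR_RGB2HSV);m=((h[...,0]<4)|(h[...,0]>176))&(h[...,1]>150)&(h[...,2]>60);Y,X=np.where(m)
    for q in(.95,1.0,1.05,1.1):
        u=(proj(W(knob(q,.079),s),k)+proj(W(knob(q,.029),s),k))/2;z=np.hypot(X-u[0],Y-u[1])<14
        print(n,q,u.round(1),'red',X[z].mean().round(1) if z.any() else None,Y[z].mean().round(1) if z.any() else None,z.sum())
    if n!='wrist':
        u=proj(W(C,s),k).astype(int);c.append(cv2.resize(a[n][u[1]-75:u[1]+75,u[0]-50:u[0]+50,::-1],(400,600),interpolation=cv2.INTER_CUBIC))
        st=rectify(a[n],k,147.5);cv2.imwrite(f'pics/st_{n}.png',st[:,:,::-1])
        hh=cv2.cvtColor(st,cv2.COLOR_RGB2HSV);org=(hh[...,1]>140)&(hh[...,0]<18);wh=(hh[...,1]<60)&(hh[...,2]>100)
        for row in(100,120,140): x=np.where(org[row])[0];print('o',row,x.min() if len(x) else 0,x.max() if len(x) else 0)
        for row in(180,200,220,250): x=250+np.where(wh[row,250:550])[0];print('w',row,x.min() if len(x) else 0,x.max() if len(x) else 0)
cv2.imwrite('pics/fin.png',np.hstack(c))
E
python3 fin.py
```

```text
29.075 [ 0.43483535 -0.38941589  0.26455144] [0.3 0.1 0.2]
scene 0.95 [290.  153.2] red 290.3 156.1 55
scene 1.0 [289.7 154.3] red 290.3 156.1 55
scene 1.05 [289.5 155.5] red 290.3 156.1 55
scene 1.1 [289.1 156.6] red 290.3 156.1 55
o 100 281 497
o 120 297 477
o 140 320 366
w 180 380 466
w 200 377 475
w 220 377 476
w 250 372 485
side 0.95 [302.3 193.7] red 300.0 196.1 66
side 1.0 [301.6 194.4] red 300.0 196.1 66
side 1.05 [300.8 195. ] red 300.0 196.1 66
side 1.1 [299.9 195.7] red 300.0 196.1 66
o 100 307 484
o 120 322 471
o 140 376 454
w 180 336 454
w 200 336 454
w 220 334 454
w 250 332 463
wrist 0.95 [282.4 332.9] red None None 0
wrist 1.0 [282.7 335.1] red None None 0
wrist 1.05 [282.8 337.2] red None None 0
wrist 1.1 [282.8 339.3] red None None 0
```

View pics/fin.png

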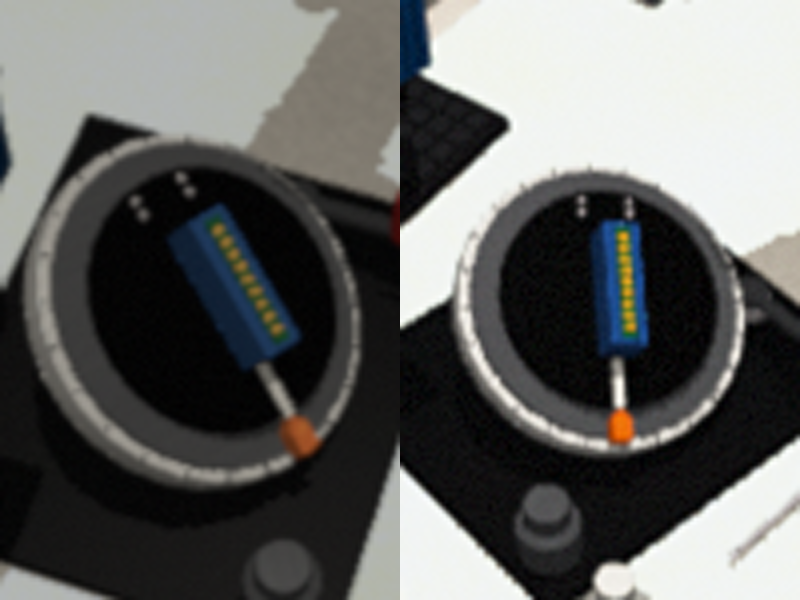

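The final picture shows the mark running into the orange pointer in both views. The knob also sits at the predicted home position (1.1 rad, within about 1 px), so I'm handing in.

```bash
python3 -c "
from station import r
print(r.sign_off())"
```

```text
the job is handed in; nothing more can be done
None
```

The job is handed in: the mark is lined up with the pointer tip, and after that I swung the lever home against its stop. No verdict came back. It took about 29 s of the 72 s allowed.

- **Turntable:** I turned it clockwise by the vise, about 156° in two grasps. A grip square to the tilted axis was outside the arm's joint range, so the tool was pitched 30° for both. In the wrist camera the mark and pointer tip agreed to about 0.1°, both while gripped and after I let go.
- **Lever:** I pushed the knob round with closed fingers at about 3–5 N. At the predicted home position the force jumped to about 20 N and the knob stopped moving. Afterwards the knob was within about 1 px of the 1.1 rad position in both fixed cameras.
- **Final check:** The arm was clear and touching nothing. Both fixed cameras still showed the mark running into the pointer. At their coarser resolution, and with shadow, the measured offsets were 2–3° in opposite directions. For the 0.1° figure I rely on the wrist view; nothing touched the turntable after that.
- **Other objects:** The forces showed no unexpected contact. I did not re-measure the positions of the other things on the bench.
- **Fit disagreements:** In the early location fit, two clicked points were about 6 px off, one plate corner and the mark's outer end in one view. Later overlays matched to 1–2 px.

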